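# Hang the jar caddy on the pantry rail and stock it from the basket

### The job

Hang the empty dark steel caddy by its hook on the steel rail, tray towards the robot, on the rail's left part as the robot sees it, at least a hand's breadth (100 mm) to the left of the blank label card, then slide it along the rail, still hooked on, until it is centred on the card. Then lift the tallest jar out of the wooden basket, keeping it upright, and set it down gently, standing flat in the hanging caddy's tray. Leave the two shorter jars in the basket, and the mug and the tin where they are.

Things in the scene. Friction and masses are not known exactly. Their poses are not given: they have to be found in the camera images.
- caddy: Dark sheet-steel caddy, 0.25 kg, loose, upright on the counter. Origin: centre of the tray's underside, z up. Tray 90 x 90 mm, 25 mm high, walls and floor 3 mm. On its +x side a back plate 74 mm wide (x 45 to 49 mm) rises to z = 152 mm. At its top a hook reaches to +x, opening downward, and above that stands a wooden grip tab (see the two points).
- caddy_hook (a point): Caddy point (62, 0, 150) mm, axes as the caddy's: underside of the hook's roof, which rests on the rail. Hook 70 mm wide along y; roof 4 mm thick; throat 23 mm wide, from caddy x = 49 to 72 mm; the lip hangs to z = 120 mm, flared outward (to x = 81 mm) below z = 128 mm.
- caddy_tab (a point): Caddy point (49, 0, 176) mm, axes as the caddy's: in the wooden grip tab, 8 mm below its top, 22 mm above the hook roof's top. Tab 10 mm thick along x, 50 mm wide along y, 30 mm high above the roof: pinch it from above across its thickness.
- rack: Fixed rack. Origin: on the counter below the rail's middle; y along the rail (+y is the robot's left), +x away from the robot. Base board 16 mm thick, 430 mm along y, x -40 to 90 mm. Posts 14 mm thick at y = +-200 mm, 215 mm high. Caddy hangs with its tray on the robot's side, its x along the rack's, origin near x = -62, z = 56 mm, leaning a few degrees at most.
- rail_mid (a point): Middle of the steel rail, on its axis, 200 mm above the counter; axes as the rack's. Rail 12 mm thick, 400 mm long. A lower bar 10 mm thick, centre 6 mm nearer the robot and 94 mm below, stops the hung caddy's back plate.
- card: The mark: fixed blank paper card, 44 mm wide along y, upright in a small dark wooden foot, 70 mm high in all, on the rack's base board 55 mm beyond the rail (+x), right of the rail's middle. Origin under its centre; axes as the rack's. The caddy is centred when its hook point has the card's y along the rail.
- basket: Fixed open wooden basket, 320 mm along its x, 140 mm along y, 70 mm high, walls and floor 6 mm. Origin: centre of its underside. Three jars stand in a row in it, about 100 mm apart along its x, in any order.
- tall_jar: The tallest jar: glass, 56 mm diameter, 150 mm high in all, the top 26 mm being a brass lid of 53 mm diameter. About 0.35 kg, loose. Origin: centre of its underside; z up. Grip it by the lid from above.
- medium_jar: Jar in the basket, 60 mm diameter, 105 mm high. Origin: centre of its underside. Stays in the basket.
- squat_jar: Jar in the basket, 68 mm diameter, 80 mm high. Origin: centre of its underside. Stays in the basket.
- mug: White mug, 76 mm diameter, 85 mm high, on the counter. Origin: centre of its underside. Not to be moved.
- tin: Plain tin, 66 mm diameter, 90 mm high, on the counter. Origin: centre of its underside. Not to be moved.

How it is judged:
By the outcome, as a careful person would: the job done as asked, in the order asked, and still so for the second after the job is handed in, with the robot touching nothing.
It also fails if it takes over 61 s, if anything falls off the work surface, if the arm or the gripper's body presses on something with over 40 N, if the wrist force passes 120 N, or if a joint passes its speed limit or range.

### The arm

A 7-joint arm with a two-finger parallel gripper is mounted at the origin on the work surface. World frame = base frame: x ahead of the robot, y to its left, z up, the work surface at z = 0. Lengths are in m, angles in rad, forces in N, time in s.
With the tool pointing down it reaches from about 0.425 to 0.875 m from the base axis. Payload 9.9 kg.
Tool frame: the origin (TCP) lies midway between the tips of the shut fingers; the grasp point (between the pads) lies bot.grip_depth behind it (bot.grip_depth is the distance from the TCP to the grasp point, in m); z points along the fingers, y is the line along which they close (so a half turn about z gives the same grasp; the last joint's range is limited). The gripper opens to 85 mm and grips with 20 to 120 N. Pads are 22 mm wide; open, the fingers measure 114 mm over their backs; the gripper's body (76 mm by 85 mm) begins 54 mm behind the grasp point. The pads swing forward as they close: fully open they stand 13 mm farther back than shut.
Start: joints at [-1.413, 0.576, 0.025, 1.437, -0.015, 1.129, -0.057], TCP at [0.162, 0.655, 0.231] pointing down, gripper open.
Joint ranges: [-2.76, 2.76], [-0.34, 2.15], [-1.52, 1.57], [0.19, 2.46], [-1.09, 4.23], [0.17, 1.99], [-2.82, 2.82]. Speed limits (rad/s): [2.22, 2.22, 3.01, 3.01, 3.14, 3.14, 3.14].

### API

Orientations are given as a unit quaternion [x, y, z, w].
In Python, from station import telemetry, grab_frame, sign_off, masks_of, pinpoint, bot gives the robot as it stands.
- The arm moves only by the tool step_arm, never from a script. Its argument "motion" is a list of rows, each an object with "rot": the turn, a rotation vector about the world's x, y, z each as a share of pi rad, from -1 to 1, a list of three; "translation": the shift along the world's x, y, z each as a share of 20 mm, from -1 to 1, a list of three; "grip": the opening, from 0 (shut) to 1 (fully open). A call has 1 to 20 rows; each row shifts and turns the commanded pose from where the row before left it; what a row does not reach is not made up. A row lasts 1/12 s, in which the tool goes at most 41.7 mm and 7.16 degrees, less where a joint would pass 70% of its speed; a pose out of reach is approached as far as the arm can. A call with a number of a shift or a turn outside -1 to 1 is refused whole. A call with a gripper value outside its range is refused whole. The fingers move at their own pace and stop on an object; "grip_force" is the grip in N (left out, the last holds). Time passes only in rows, so rows that do not move let the fingers close. It gives the time, the measured TCP pose, the force, the opening and the grip force at its end, in the units of the state.
- telemetry.sense(): the state, without advancing time (a new reading comes with each control period).
- grab_frame(name): name is "scene" or "top" or "wrist"; returns a dict with "color" (480x640x3 uint8, blue, green, red), "fov_y" (degrees; the focal length in pixels is half the picture's height over the tangent of half this angle, whatever the lens; pixels are square), "cx", "cy" (the principal point, pixels), "pose" (4x4, takes a point from camera to world coordinates); the wrist camera has in their place "mount" (4x4, takes a point from camera to tool coordinates, whose origin is the TCP and whose axes are the flange's). Camera axes: x right, y up, looking along -z (the intrinsics and any distortion apply to the point x, -y, -z); pixel columns grow to the right and rows downward; lengths in m; the calibration is good to about 2 mm. A picture is of the moment at which its call begins: read the wrist's pose just before it. There is no depth.
- sign_off(): hands the job in; it is judged then, once.
Trained networks look in a picture, given as the dict that the camera call returned (one of the last four; its "shot" number tells which), for a name from the list of things; names that differ only in an ending like _2 or _b are one class to them, and where a whole thing is asked for, a point or a joint stands for the part that bears it (a point fixed in the world has none). Each returns a list of dicts, best first, with "conf" (0 to 1); they miss things now and then, are a little off and sometimes report something else, mostly with a low value. They report only what shows in the picture. A call takes as long as a camera call.
- masks_of(target, picture): "pixels" (480x640 bool, what is visible of it).
- pinpoint(target, picture): "at" ([x, y, z] in m, in world coordinates, good to about 4 mm: a listed point, or the origin of a listed thing).
The state is a dict: "time_s": time; "joint_pos": joint angles; "qd": joint speeds; "joint_torque": joint torques, N m; "tcp_pos": TCP position; "eef_rot": TCP orientation; "ft_force": force on the tool from outside, world axes, zero at the start; "moment": the same for the moment, N m; "width": finger opening in m; "gripper_force": force on a finger pad.
Only numpy, scipy, OpenCV 4.12 (cv2) and the standard library are available. Lean on these libraries where they do the work, as an engineer would, in place of code of your own. Each camera call takes 0.05 s, during which the arm holds its last target. There are 200 camera calls.

## Working session

There is one attempt and no reset: what is moved stays moved. The work goes in short steps, Python scripts to look and compute and a tool call to move; the robot and the scene stay as the last step left them, time stands still between calls to the robot, and variables do not carry over. Pictures are saved under pics/ and viewed, at most 13 in all, crops included, and the job is handed in when it is done.

Besides the shell and the picture viewer there is one more tool, called after "Request:" as a command line: name --argument value ..., lists and objects as JSON in quotes. step_arm: Moves the arm, as the interface text tells. Its arguments: {"type":"object","properties":{"motion":{"type":"array"},"grip_force":{"type":"number"}},"required":["motion"]}

```bash
mkdir -p pics; ls
python3 - <<'E'
from station import *
import cv2,numpy as np
s=telemetry.sense(); print(s['time_s'],s['tcp_pos'],s['eef_rot'],s['width'],bot.grip_depth)
a=grab_frame("scene"); b=grab_frame("top")
for f in(a,b): print(f['fov_y'],f['cx'],f['cy'],np.round(f['pose'],3).tolist(),[k for k in f])
for n in "caddy caddy_hook caddy_tab rack rail_mid card basket tall_jar medium_jar squat_jar mug tin".split():
  for nm,f in(("scene",a),("top",b)):
    r=pinpoint(n,f); print(n,nm,[(np.round(q['at'],3).tolist(),round(q['conf'],2)) for q in r[:2]])
cv2.imwrite("pics/1.png",a['color']);cv2.imwrite("pics/2.png",b['color'])
print(telemetry.sense()['time_s'])
E
```

```text
pics
0.0 [0.16148202 0.65490627 0.2304223 ] [ 1.20561818e-01  9.92705446e-01 -8.60521715e-04 -6.96144669e-05] 0.08516806820613461 0.0187
46.41607153480491 325.4788564813242 242.52161621879202 [[-0.647, -0.507, 0.57, 1.287], [0.763, -0.413, 0.498, 0.731], [-0.017, 0.756, 0.654, 1.002], [0.0, 0.0, 0.0, 1.0]] ['color', 'fov_y', 'cx', 'cy', 'pose', 'shot']
56.40942090066641 321.96894577868784 241.25273144796043 [[0.022, 0.989, -0.146, 0.377], [-1.0, 0.021, -0.008, 0.049], [-0.005, 0.146, 0.989, 1.283], [0.0, 0.0, 0.0, 1.0]] ['color', 'fov_y', 'cx', 'cy', 'pose', 'shot']
caddy scene [([0.42, 0.175, 0.0], 0.55)]
caddy top [([0.421, 0.181, 0.002], 0.93)]
caddy_hook scene [([0.48, 0.202, 0.149], 0.56), ([0.388, -0.072, -0.002], 0.54)]
caddy_hook top [([0.484, 0.204, 0.148], 0.91)]
caddy_tab scene [([0.468, 0.196, 0.175], 0.63)]
caddy_tab top [([0.472, 0.193, 0.174], 0.95), ([0.422, 0.178, 0.002], 0.47)]
rack scene [([0.588, 0.122, 0.0], 0.91)]
rack top [([0.592, 0.122, -0.004], 0.88)]
rail_mid scene [([0.587, 0.121, 0.198], 0.7), ([0.468, 0.195, 0.177], 0.57)]
rail_mid top [([0.589, 0.12, 0.2], 0.9)]
card scene [([0.646, 0.063, 0.017], 0.58)]
card top [([0.643, 0.068, 0.013], 0.51)]
basket scene [([0.485, -0.268, 0.0], 0.72)]
basket top [([0.489, -0.265, 0.002], 0.8)]
tall_jar scene [([0.39, -0.26, 0.003], 0.96)]
tall_jar top [([0.391, -0.259, 0.007], 0.91)]
medium_jar scene [([0.491, -0.27, 0.005], 0.91)]
medium_jar top [([0.588, 0.118, 0.202], 0.39)]
squat_jar scene [([0.585, -0.264, 0.002], 0.69)]
squat_jar top [([0.59, -0.262, 0.006], 0.81)]
mug scene [([0.389, -0.076, -0.0], 0.89)]
mug top [([0.364, 0.416, 0.0], 0.7), ([0.393, -0.077, -0.002], 0.64)]
tin scene [([0.586, -0.262, 0.005], 0.59), ([0.367, 0.415, 0.0], 0.58)]
tin top [([0.483, 0.204, 0.153], 0.25)]
1.3
```

View pics/1.png

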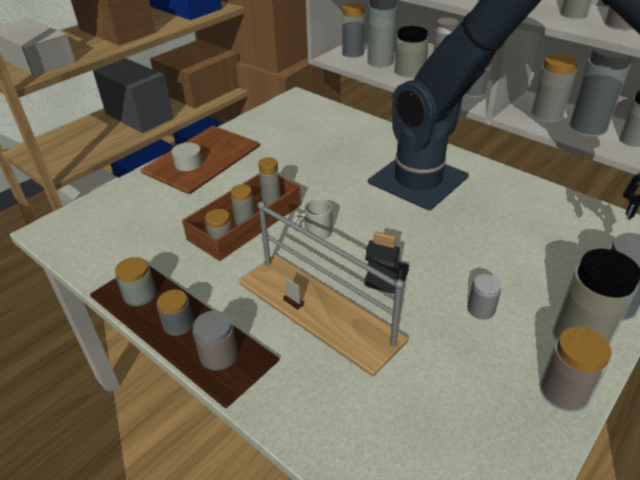

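View pics/2.png

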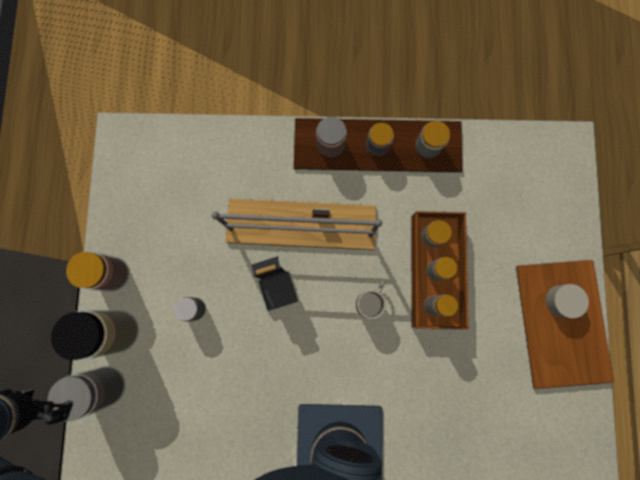

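The scene shows the rack with the rail at the centre, the card right of the rail's middle, and the caddy in front at top-view (275,285). The basket is on the right, with the tall jar nearest the robot at (443,306). The network positions agree with the pictures, so I'll move above the caddy for a closer look.

Request:
step_arm --motion '[{"rot": [0, 0, -0.016], "translation": [0.7, -1, 0.4], "grip": 1}, {"rot": [0, 0, -0.016], "translation": [0.7, -1, 0.4], "grip": 1}, {"rot": [0, 0, -0.016], "translation": [0.7, -1, 0.4], "grip": 1}, {"rot": [0, 0, -0.016], "translation": [0.7, -1, 0.4], "grip": 1}, {"rot": [0, 0, -0.016], "translation": [0.7, -1, 0.4], "grip": 1}, {"rot": [0, 0, -0.016], "translation": [0.7, -1, 0.4], "grip": 1}, {"rot": [0, 0, -0.016], "translation": [0.7, -1, 0.4], "grip": 1}, {"rot": [0, 0, -0.016], "translation": [0.7, -1, 0.4], "grip": 1}, {"rot": [0, 0, -0.016], "translation": [0.7, -1, 0.4], "grip": 1}, {"rot": [0, 0, -0.016], "translation": [0.7, -1, 0.4], "grip": 1}, {"rot": [0, 0, -0.016], "translation": [0.7, -1, 0.4], "grip": 1}, {"rot": [0, 0, -0.016], "translation": [0.7, -1, 0.4], "grip": 1}, {"rot": [0, 0, -0.016], "translation": [0.7, -1, 0.4], "grip": 1}, {"rot": [0, 0, -0.016], "translation": [0.7, -1, 0.4], "grip": 1}, {"rot": [0, 0, -0.016], "translation": [0.7, -1, 0.4], "grip": 1}, {"rot": [0, 0, -0.016], "translation": [0.7, -1, 0.4], "grip": 1}, {"rot": [0, 0, -0.016], "translation": [0.7, -1, 0.4], "grip": 1}, {"rot": [0, 0, -0.016], "translation": [0.7, -1, 0.4], "grip": 1}, {"rot": [0, 0, -0.016], "translation": [0.7, -1, 0], "grip": 1}, {"rot": [0, 0, 0], "translation": [0, 0, 0], "grip": 1}]'

```text
time_s: 2.97
tcp_pos: [0.4309, 0.2696, 0.3766]
eef_rot: [0.568, 0.823, 0.0, 0.001]
ft_force: [-0.4, -1.6, 0.1]
width: 0.0855
gripper_force: 0.0
```

```bash
cat > h.py <<'E'
from station import *
import cv2,numpy as np
from scipy.spatial.transform import Rotation as R
def cam(n):
    s=telemetry.sense(); f=grab_frame(n)
    if n=='wrist':
        T=np.eye(4);T[:3,:3]=R.from_quat(s['eef_rot']).as_matrix();T[:3,3]=s['tcp_pos']; f['P']=T@f['mount']
    else: f['P']=f['pose']
    f['F']=240/np.tan(np.radians(f['fov_y']/2)); return f
def proj(f,p):
    q=(np.atleast_2d(p)-f['P'][:3,3])@f['P'][:3,:3]
    return np.c_[f['cx']-f['F']*q[:,0]/q[:,2], f['cy']+f['F']*q[:,1]/q[:,2]]
def onz(f,uv,z):
    uv=np.atleast_2d(uv); d=np.c_[(uv[:,0]-f['cx'])/f['F'],-(uv[:,1]-f['cy'])/f['F'],-np.ones(len(uv))]@f['P'][:3,:3].T
    c=f['P'][:3,3]; return c+d*((z-c[2])/d[:,2])[:,None]
def say():
    s=telemetry.sense(); r=R.from_quat(s['eef_rot']).as_matrix()
    print('t',round(s['time_s'],2),'tcp',np.round(s['tcp_pos'],4),'yaxis deg',round(np.degrees(np.arctan2(r[1,1],r[0,1])),2),'z',np.round(r[:,2],3),'F',np.round(s['ft_force'],1),'w',round(s['width'],4),'g',round(s['gripper_force'],1))
E
python3 - <<'E'
from h import *
say(); f=cam('wrist'); print(f['fov_y'],np.round(f['P'],3).tolist())
for n in "caddy caddy_hook caddy_tab rail_mid card".split():
    print(n,[(np.round(q['at'],4).tolist(),round(q['conf'],2)) for q in pinpoint(n,f)[:2]])
cv2.imwrite('pics/3.png',f['color'])
E
```

```text
t 2.97 tcp [0.4309 0.2696 0.3766] yaxis deg 20.73 z [ 0.003 -0.001 -1.   ] F [-0.4 -1.6  0.1] w 0.0855 g 0.0
65.22273670387193 [[0.935, -0.341, -0.097, 0.407], [0.355, 0.901, 0.25, 0.333], [0.002, -0.268, 0.963, 0.519], [0.0, 0.0, 0.0, 1.0]]
caddy [([0.4212, 0.1795, -0.001], 0.91)]
caddy_hook [([0.4841, 0.199, 0.1498], 0.85)]
caddy_tab [([0.4627, 0.1955, 0.1782], 0.59)]
rail_mid [([0.5898, 0.1245, 0.2006], 0.59), ([0.4812, 0.1963, 0.1542], 0.24)]
card [([0.6457, 0.0683, 0.0137], 0.64)]
```

View pics/3.png

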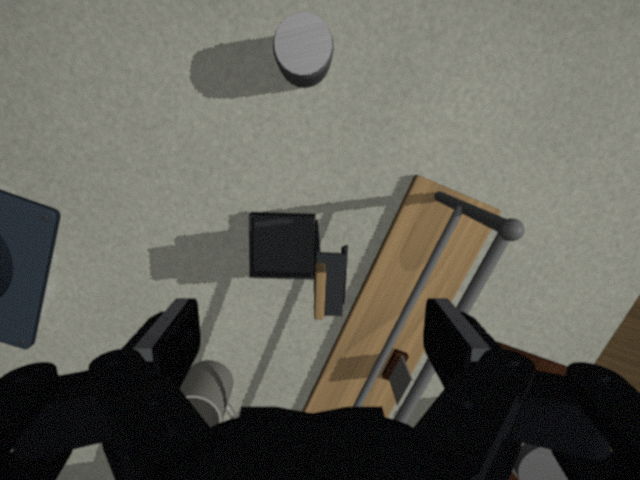

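The wrist view shows the caddy at (285,245), with its tab at about (320,290), nearly aligned with the camera. The rail runs from (510,230) down and left. Next I'll measure the yaws.

Run:
```python
from h import *
w=cam('wrist'); t=cam('top'); s=cam('scene')
# tab mask by colour (wood) near predicted tab
for nm,f in(('wrist',w),('top',t)):
    c=proj(f,[0.469,0.196,0.180])[0]; hsv=cv2.cvtColor(f['color'],cv2.COLOR_BGR2HSV)
    m=((hsv[...,1]>90)&(hsv[...,2]>70)).astype(np.uint8)
    r=40 if nm=='wrist' else 16
    k=np.zeros_like(m); k[int(c[1])-r:int(c[1])+r,int(c[0])-r:int(c[0])+r]=1; m=m*k
    n,l,st,ce=cv2.connectedComponentsWithStats(m); i=1+np.argmax(st[1:,4])
    ys,xs=np.where(l==i); q=onz(f,np.c_[xs,ys],0.184)[:,:2]
    rc=cv2.minAreaRect((q*1000).astype(np.float32)); C=np.cov(q.T); e=np.linalg.eigh(C)[1][:,1]
    print(nm,st[i],'rect',rc,'mean',q.mean(0),'long axis deg',np.degrees(np.arctan2(e[1],e[0])), c)
for nm,f in(('wrist',w),('top',t),('scene',s)):
    for n in('caddy','rack','card'):
        r=masks_of(n,f)
        if not r: print(nm,n,'none'); continue
        m=r[0]['pixels']; ys,xs=np.where(m); print(nm,n,r[0]['conf'],m.sum(),xs.min(),xs.max(),ys.min(),ys.max())
        np.save(f'pics/{nm}_{n}.npy',m)
import pickle; pickle.dump((w,t,s),open('pics/f.pkl','wb'))
for n,f,(x0,x1,y0,y1) in(('t',t,(200,400,190,320)),('w',w,(230,530,160,410)),('s',s,(230,420,190,380))): cv2.imwrite(f'pics/c_{n}.png',cv2.resize(f['color'][y0:y1,x0:x1],None,fx=2.6 if n!='t' else 4,fy=2.6 if n!='t' else 4,interpolation=cv2.INTER_CUBIC))
```

```text
wrist [315 277  12  50 460] rect ((467.60101318359375, 199.00006103515625), (9.648969650268555, 51.83012390136719), 18.782848358154297) mean [0.46773826 0.19852461] long axis deg 108.4456194495585 [320.47091524 303.30703981]
top [255 264  22  11 114] rect ((467.02294921875, 195.168701171875), (13.326571464538574, 52.710201263427734), 19.758291244506836) mean [0.46695859 0.19521109] long axis deg 108.26025663636281 [265.26950761 268.37458808]
wrist caddy 0.94 6720 250 348 216 327
wrist rack 0.76 21004 304 524 183 423
wrist card 0.56 977 382 411 357 411
top caddy 0.94 1457 252 296 258 309
top rack none
top card 0.44 126 313 328 209 217
scene caddy 0.85 1740 364 408 232 293
scene rack 0.58 10092 238 407 201 376
scene card 0.76 424 283 303 278 308
```

View pics/c_t.png

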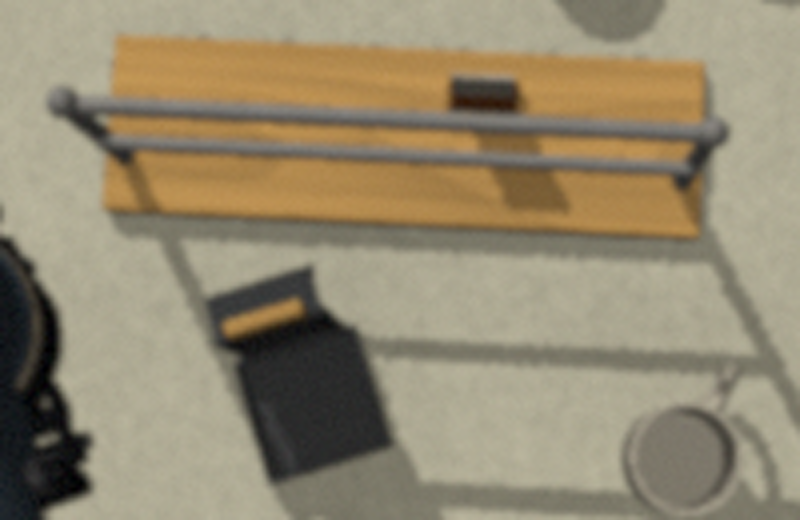

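Run:
```python
from h import *
import pickle
from scipy.ndimage import map_coordinates
w,t,s=pickle.load(open('pics/f.pkl','rb'))
le,re=onz(t,[[215.5,215],[378,222.5]],0.2); print('ends top',le,re,np.linalg.norm(le-re),(le+re)/2, 'yaw',np.degrees(np.arctan2(le[1]-re[1],le[0]-re[0]))-90)
u=(le-re)/np.linalg.norm(le-re); n=np.array([u[1],-u[0],0]); mid=(le+re)/2
for nm,f,rng in(('top',t,(-.17,.17)),('wrist',w,(0.0,.15)),('scene',s,(-.17,.17))):
    sat=cv2.cvtColor(f['color'],cv2.COLOR_BGR2HSV)[...,1].astype(float); pts=[]
    off=np.linspace(-.016,.016,65)
    for a in np.linspace(*rng,60):
        uv=proj(f,mid+a*u+off[:,None]*n); v=map_coordinates(sat,[uv[:,1],uv[:,0]],order=1)
        if v.max()<80: continue
        wgt=np.clip(v.max()*.5-v,0,None); 
        if wgt.sum()==0: continue
        pts.append((a,(wgt*off).sum()/wgt.sum(),(wgt>0).sum()*.0005))
    p=np.array(pts); 
    if len(p)<8: print(nm,'few');continue
    k=np.abs(p[:,1]-np.median(p[:,1]))<.006; c=np.polyfit(p[k,0],p[k,1],1)
    print(nm,len(p),k.sum(),'offset at mid mm',c[1]*1e3,'slope deg',np.degrees(c[0]),'res',np.std(p[k,1]-np.polyval(c,p[k,0]))*1e3,'width',np.median(p[:,2]))
# card foot/card top centre
for nm,f in(('wrist',w),('top',t),('scene',s)):
    m=np.load(f'pics/{nm}_card.npy'); ys,xs=np.where(m); q=onz(f,[xs.mean(),ys.mean()],0.035 if nm!='top' else 0.06)[0]; print(nm,'card',q,'along rail',(q-mid)@u,'perp',(q-mid)@n)
print('u',u)
```

```text
ends top [0.59672496 0.32159792 0.2       ] [ 0.58614431 -0.07949328  0.2       ] 0.4012307318737982 [0.59143463 0.12105232 0.2       ] yaw -1.5110927194468218
top 60 60 offset at mid mm -0.699868197052897 slope deg -0.04834746920612609 res 0.3629357933216412 width 0.0095
wrist 45 40 offset at mid mm -0.149388263530003 slope deg 0.4488159549844754 res 2.1227695417707393 width 0.026000000000000002
scene few
wrist card [0.65084739 0.05861429 0.035     ] along rail -0.06084957463774852 perp 0.061038619968810166
top card [0.6362162  0.06337362 0.06      ] along rail -0.05647773077019964 perp 0.046287005702253775
scene card [0.63843019 0.05514534 0.035     ] along rail -0.0646447664876589 perp 0.0487172131175017
u [0.02637049 0.99965224 0.        ]
```

View pics/c_w.png

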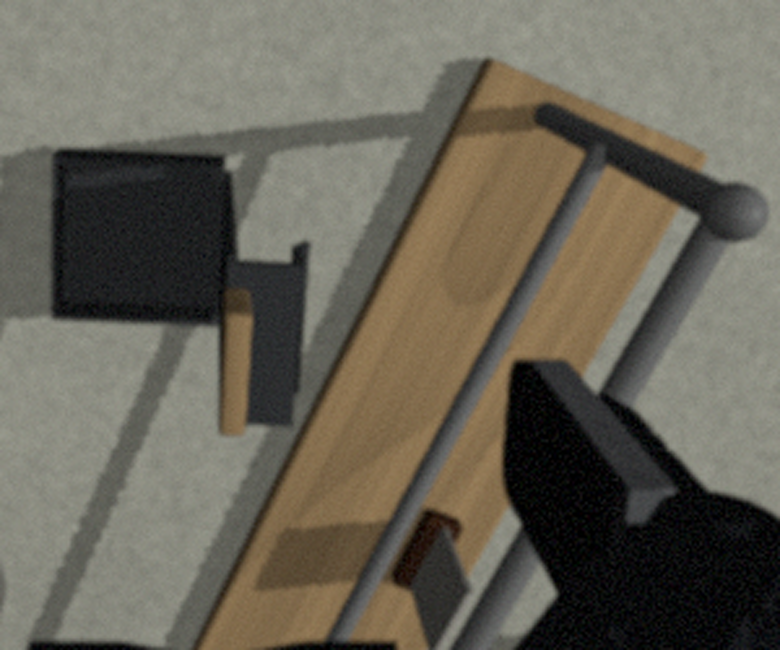

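Request:
step_arm --motion '[{"rot": [0, 0, -0.0032], "translation": [0.45, -0.9, 0], "grip": 1}, {"rot": [0, 0, -0.0032], "translation": [0.45, -0.9, 0], "grip": 1}, {"rot": [0, 0, -0.0032], "translation": [0.45, -0.9, 0], "grip": 1}, {"rot": [0, 0, -0.0032], "translation": [0.45, -0.9, 0], "grip": 1}, {"rot": [0, 0, 0], "translation": [0, 0, -1], "grip": 1}, {"rot": [0, 0, 0], "translation": [0, 0, -1], "grip": 1}, {"rot": [0, 0, 0], "translation": [0, 0, -1], "grip": 1}, {"rot": [0, 0, 0], "translation": [0, 0, -1], "grip": 1}, {"rot": [0, 0, 0], "translation": [0, 0, -1], "grip": 1}, {"rot": [0, 0, 0], "translation": [0, 0, -1], "grip": 1}, {"rot": [0, 0, 0], "translation": [0, 0, -1], "grip": 1}, {"rot": [0, 0, 0], "translation": [0, 0, 0], "grip": 1}]'

```text
time_s: 4.87
tcp_pos: [0.4618, 0.2028, 0.2322]
eef_rot: [0.58, 0.815, -0.002, -0.001]
ft_force: [-1.1, 0.3, -0.4]
width: 0.0857
gripper_force: 0.0
```

Run:
```python
from h import *
say(); f=cam('wrist'); s=cam('scene')
for n in "caddy_hook caddy_tab".split():
    print(n,[[(np.round(q['at'],4).tolist(),round(q['conf'],2)) for q in pinpoint(n,g)[:1]] for g in (f,s)])
cv2.imwrite('pics/4.png',f['color'])
```

```text
t 4.87 tcp [0.4618 0.2028 0.2322] yaxis deg 19.13 z [-0.005 -0.003 -1.   ] F [-1.1  0.3 -0.4] w 0.0857 g 0.0
caddy_hook [[([0.479, 0.1999, 0.1485], 0.9)], [([0.4798, 0.1979, 0.1501], 0.96)]]
caddy_tab [[([0.4633, 0.1945, 0.176], 0.85)], [([0.4706, 0.1978, 0.1751], 0.65)]]
```

View pics/4.png

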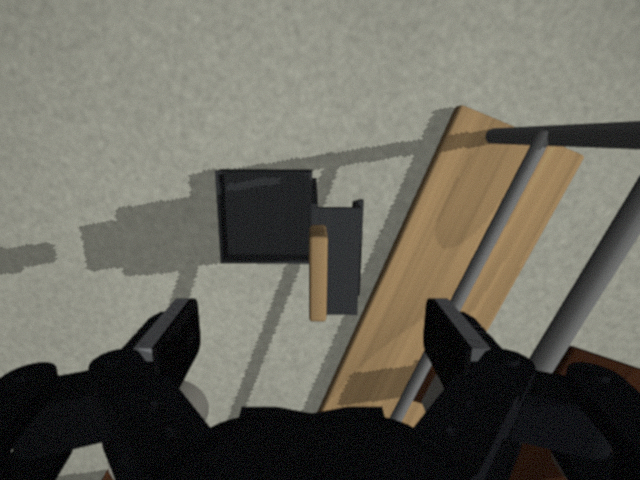

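```bash
cat >> h.py <<'E'
def tab(f,p=(0.468,0.198,0.18),z=0.184,r=45):
    c=proj(f,list(p))[0].astype(int); hsv=cv2.cvtColor(f['color'],cv2.COLOR_BGR2HSV)
    m=((hsv[...,1]>90)&(hsv[...,2]>70)).astype(np.uint8); k=np.zeros_like(m); k[c[1]-r:c[1]+r,c[0]-r:c[0]+r]=1
    n,l,st,_=cv2.connectedComponentsWithStats(m*k); i=1+np.argmax(st[1:,4]); ys,xs=np.where(l==i)
    q=onz(f,np.c_[xs,ys],z)[:,:2]; e=np.linalg.eigh(np.cov(q.T))[1][:,1]; rc=cv2.minAreaRect((q*1000).astype(np.float32))
    return q.mean(0),np.degrees(np.arctan2(e[1],e[0]))%180-90,rc,st[i]
E
python3 - <<'E'
from h import *
say();f=cam('wrist');print(tab(f)); say()
E
```

```text
t 5.17 tcp [0.4643 0.2036 0.2365] yaxis deg 19.12 z [ 0.002  0.001 -1.   ] F [-0.6 -0.6  0.8] w 0.0857 g 0.0
(array([0.46737323, 0.19973742]), np.float64(18.658269834538174), ((467.4580383300781, 199.28665161132812), (9.343062400817871, 52.40522003173828), 19.537254333496094), array([ 304,  227,   18,   90, 1456], dtype=int32))
t 5.22 tcp [0.4642 0.2036 0.2364] yaxis deg 19.12 z [ 0.002  0.001 -1.   ] F [ 0.3  0.  -0.4] w 0.0851 g 0.0
```

Request:
step_arm --motion '[{"rot": [0, 0, -0.002], "translation": [0.16, -0.22, -0.6], "grip": 1}, {"rot": [0, 0, 0], "translation": [0, 0, -0.8], "grip": 1}, {"rot": [0, 0, 0], "translation": [0, 0, -0.8], "grip": 1}, {"rot": [0, 0, 0], "translation": [0, 0, -0.8], "grip": 1}, {"rot": [0, 0, 0], "translation": [0, 0, -0.8], "grip": 1}, {"rot": [0, 0, 0], "translation": [0, 0, 0], "grip": 1}, {"rot": [0, 0, 0], "translation": [0, 0, 0], "grip": 0.5}, {"rot": [0, 0, 0], "translation": [0, 0, 0], "grip": 0.3}, {"rot": [0, 0, 0], "translation": [0, 0, 0], "grip": 0.2}, {"rot": [0, 0, 0], "translation": [0, 0, 0], "grip": 0}, {"rot": [0, 0, 0], "translation": [0, 0, 0], "grip": 0}, {"rot": [0, 0, 0], "translation": [0, 0, 0], "grip": 0}, {"rot": [0, 0, 0], "translation": [0, 0, 0], "grip": 0}]' --grip_force 60

```text
time_s: 6.3
tcp_pos: [0.4672, 0.1992, 0.1599]
eef_rot: [0.582, 0.813, 0.001, 0.0]
ft_force: [-1.2, 0.6, 5.2]
width: 0.009
gripper_force: 59.3
```

```bash
python3 -c "
from h import *
say()"
```

```text
t 6.3 tcp [0.4672 0.1992 0.1599] yaxis deg 18.77 z [ 0.001  0.001 -1.   ] F [-1.2  0.6  5.2] w 0.009 g 59.3
```

Request:
step_arm --motion '[{"rot": [0, 0, 0], "translation": [0, 0, 0.5], "grip": 0}, {"rot": [0, 0, 0], "translation": [0, 0, 0.75], "grip": 0}, {"rot": [0, 0, 0], "translation": [0, 0, 0.75], "grip": 0}, {"rot": [0, 0, 0], "translation": [0, 0, 0.75], "grip": 0}, {"rot": [0, 0, -0.0113], "translation": [0, 0, 0.75], "grip": 0}, {"rot": [0, 0, -0.0113], "translation": [0, 0, 0.75], "grip": 0}, {"rot": [0, 0, -0.0113], "translation": [0, 0, 0.75], "grip": 0}, {"rot": [0, 0, -0.0113], "translation": [0, 0, 0.75], "grip": 0}, {"rot": [0, 0, -0.0113], "translation": [0.5, 0, 0], "grip": 0}, {"rot": [0, 0, -0.0113], "translation": [0.5, 0, 0], "grip": 0}, {"rot": [0, 0, -0.0113], "translation": [0.5, 0, 0], "grip": 0}, {"rot": [0, 0, -0.0113], "translation": [0.5, 0, 0], "grip": 0}, {"rot": [0, 0, -0.0113], "translation": [0.6, 0, 0], "grip": 0}, {"rot": [0, 0, -0.0113], "translation": [0.6, 0, 0], "grip": 0}, {"rot": [0, 0, 0], "translation": [0.6, 0, 0], "grip": 0}, {"rot": [0, 0, 0], "translation": [0.6, 0, 0], "grip": 0}, {"rot": [0, 0, 0], "translation": [0.6, 0, 0], "grip": 0}, {"rot": [0, 0, 0], "translation": [0.6, 0, 0], "grip": 0}, {"rot": [0, 0, 0], "translation": [0, 0, 0], "grip": 0}, {"rot": [0, 0, 0], "translation": [0, 0, 0], "grip": 0}]'

```text
time_s: 7.97
tcp_pos: [0.5793, 0.1983, 0.2729]
eef_rot: [0.717, 0.697, -0.001, -0.0]
ft_force: [-0.2, -0.7, -2.3]
width: 0.0089
gripper_force: 58.7
```

Run:
```python
from h import *
import pickle
say(); f=cam('wrist'); s=cam('scene'); t=cam('top'); say()
for n in "caddy caddy_hook caddy_tab rail_mid card".split():
    print(n,[[(np.round(q['at'],4).tolist(),round(q['conf'],2)) for q in pinpoint(n,g)[:1]] for g in (f,s,t)])
pickle.dump((f,t,s),open('pics/f2.pkl','wb'))
a=cv2.resize(f['color'],(560,420)); b=cv2.resize(s['color'][180:370,230:430],(400,380),interpolation=cv2.INTER_CUBIC)
c=np.zeros((600,800,3),np.uint8); c[:420,:560]=a; d=cv2.resize(s['color'][190:370,240:420],(360,360),interpolation=cv2.INTER_CUBIC); c[240:,440:]=d; e=cv2.resize(t['color'][190:280,200:400],(440,180)); c[420:,:440]=e; c[:240,560:]=0
cv2.imwrite('pics/5.png',c)
```

```text
t 7.97 tcp [0.5793 0.1983 0.2729] yaxis deg -1.69 z [-0.002 -0.002 -1.   ] F [-0.2 -0.7 -2.3] w 0.0089 g 58.7
t 8.12 tcp [0.5783 0.1989 0.2738] yaxis deg -1.6 z [-0.001 -0.    -1.   ] F [ 0.4 -0.5 -0.9] w 0.0084 g 58.7
caddy [[([0.528, 0.1949, 0.1139], 0.76)], [([0.5304, 0.1947, 0.1141], 0.84)], [([0.5294, 0.1965, 0.1161], 0.79)]]
caddy_hook [[([0.5934, 0.1916, 0.2643], 0.94)], [([0.5911, 0.1964, 0.2608], 0.82)], [([0.5939, 0.198, 0.264], 0.9)]]
caddy_tab [[([0.5758, 0.1933, 0.2919], 0.88)], [([0.581, 0.1931, 0.2893], 0.74)], [([0.5802, 0.1913, 0.2905], 0.78)]]
rail_mid [[], [([0.5904, 0.1208, 0.1998], 0.67)], [([0.587, 0.1185, 0.1961], 0.84)]]
card [[([0.6432, 0.0683, 0.0171], 0.93)], [([0.6483, 0.065, 0.0171], 0.91)], [([0.6405, 0.0685, 0.0172], 0.51)]]
```

View pics/5.png

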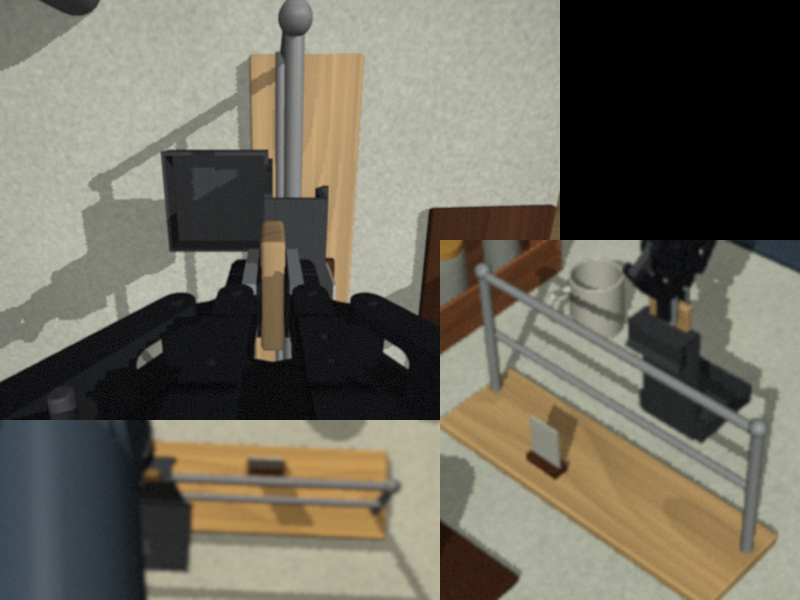

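The wrist view shows the caddy held upright, with the roof above the rail and the rail running up to the ball end at about (295,18). I'll measure the tab-to-rail offset in that same view.

Run:
```python
from h import *
import pickle
f,t,s=pickle.load(open('pics/f2.pkl','rb'))
hsv=cv2.cvtColor(f['color'],cv2.COLOR_BGR2HSV); S=hsv[...,1].astype(float);V=hsv[...,2].astype(float)
# rail over wood: grey; print rows
for v in (75,100,130,160,190,210):
    print(v,'S',S[v-2:v+3,306:362:2].mean(0).astype(int).tolist())
pr=proj(f,[[0.5907+.027*a,0.1211+a,0.2] for a in(.10,.12,.14,.16,.2)]);print(np.round(pr,1).tolist())
q,y,rc,st=tab(f,(0.578,0.199,0.294),0.298,60); print('tab',q,y,rc,st)
sc=cv2.cvtColor(s['color'],cv2.COLOR_BGR2HSV)
```

```text
75 S [104, 104, 104, 106, 90, 7, 8, 5, 5, 4, 5, 5, 8, 5, 2, 6, 3, 3, 2, 4, 10, 94, 104, 103, 102, 103, 102, 103]
100 S [105, 102, 102, 102, 94, 8, 1, 3, 1, 4, 7, 9, 6, 3, 6, 4, 4, 4, 3, 5, 33, 101, 104, 104, 103, 101, 103, 104]
130 S [105, 103, 104, 103, 91, 5, 4, 2, 4, 4, 9, 6, 7, 4, 5, 2, 4, 5, 3, 2, 65, 103, 101, 103, 102, 102, 101, 102]
160 S [104, 104, 103, 103, 92, 7, 6, 4, 3, 3, 9, 7, 6, 4, 5, 4, 4, 4, 3, 4, 91, 102, 104, 103, 102, 101, 103, 102]
190 S [16, 42, 39, 102, 99, 7, 5, 3, 4, 5, 10, 7, 2, 4, 3, 2, 4, 5, 2, 32, 100, 102, 102, 104, 102, 102, 103, 102]
210 S [25, 28, 44, 100, 98, 6, 4, 5, 3, 4, 6, 6, 4, 2, 4, 5, 4, 4, 4, 46, 105, 103, 104, 103, 102, 101, 105, 104]
[[333.5, 215.6], [334.0, 181.3], [334.5, 145.2], [335.0, 107.3], [336.2, 25.0]]
tab [0.57995507 0.20138912] -2.2741503694795426 ((578.9464721679688, 200.32418823242188), (46.39162063598633, 11.683152198791504), 87.64911651611328) [ 292  270   35  120 3135]
```

Request:
step_arm --motion '[{"rot": [0, 0, 0], "translation": [0.035, 0, -0.2], "grip": 0}, {"rot": [0, 0, 0], "translation": [0, 0, -0.3], "grip": 0}, {"rot": [0, 0, 0], "translation": [0, 0, -0.3], "grip": 0}, {"rot": [0, 0, 0], "translation": [0, 0, -0.3], "grip": 0}, {"rot": [0, 0, 0], "translation": [0, 0, -0.3], "grip": 0}, {"rot": [0, 0, 0], "translation": [0, 0, -0.3], "grip": 0}, {"rot": [0, 0, 0], "translation": [0, 0, -0.3], "grip": 0}, {"rot": [0, 0, 0], "translation": [0, 0, -0.3], "grip": 0}, {"rot": [0, 0, 0], "translation": [0, 0, -0.2], "grip": 0}, {"rot": [0, 0, 0], "translation": [0, 0, 0], "grip": 0}, {"rot": [0, 0, 0], "translation": [0, 0, 0], "grip": 0}]'

```text
time_s: 9.78
tcp_pos: [0.5795, 0.1989, 0.2241]
eef_rot: [0.717, 0.697, -0.0, -0.0]
ft_force: [0.4, 0.4, -1.1]
width: 0.0089
gripper_force: 58.7
```

Run:
```python
from h import *
say(); s=cam('scene'); say()
for n in "caddy caddy_hook".split():
    print(n,[[(np.round(q['at'],4).tolist(),round(q['conf'],2)) for q in pinpoint(n,g)[:1]] for g in (s,)])
d=cv2.resize(s['color'][190:370,240:420],(600,600),interpolation=cv2.INTER_CUBIC)
cv2.imwrite('pics/6.png',d)
```

```text
t 9.78 tcp [0.5795 0.1989 0.2241] yaxis deg -1.58 z [-0. -0. -1.] F [ 0.4  0.4 -1.1] w 0.0089 g 58.7
t 9.83 tcp [0.5797 0.1989 0.2245] yaxis deg -1.58 z [ 0.  0. -1.] F [ 1.2  0.4 -1.8] w 0.0089 g 58.7
caddy [[([0.5303, 0.1951, 0.0637], 0.93)]]
caddy_hook [[([0.5938, 0.196, 0.2124], 0.81)]]
```

View pics/6.png

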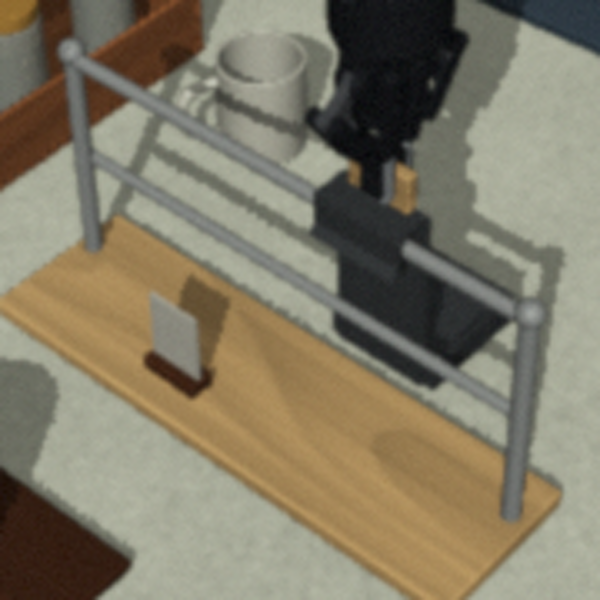

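The rail enters the hook cleanly, with the lip in front of it at crop (360,240) and the lower bar in front of the back plate. There is no contact force, so I'll lower to seat it.

Request:
step_arm --motion '[{"rot": [0, 0, 0], "translation": [0, 0, -0.1], "grip": 0}, {"rot": [0, 0, 0], "translation": [0, 0, -0.1], "grip": 0}, {"rot": [0, 0, 0], "translation": [0, 0, -0.1], "grip": 0}, {"rot": [0, 0, 0], "translation": [0, 0, -0.05], "grip": 0}, {"rot": [0, 0, 0], "translation": [0, 0, -0.05], "grip": 0}, {"rot": [0, 0, 0], "translation": [0, 0, 0], "grip": 0}]'

```text
time_s: 10.43
tcp_pos: [0.5795, 0.1989, 0.2161]
eef_rot: [0.717, 0.697, -0.0, -0.0]
ft_force: [-0.5, 0.5, -2.3]
width: 0.0092
gripper_force: 58.8
```

Request:
step_arm --motion '[{"rot": [0, 0, 0], "translation": [0, 0, -0.04], "grip": 0}, {"rot": [0, 0, 0], "translation": [0, 0, -0.04], "grip": 0}, {"rot": [0, 0, 0], "translation": [0, 0, 0], "grip": 0}]'

```text
time_s: 10.68
tcp_pos: [0.5796, 0.199, 0.2158]
eef_rot: [0.717, 0.697, 0.0, -0.0]
ft_force: [-4.5, -0.6, 8.2]
width: 0.0088
gripper_force: 60.2
```

Run:
```python
from h import *
say(); w=cam('wrist'); s=cam('scene'); t=cam('top'); say()
for n in "caddy_hook card".split():
    print(n,[[(np.round(q['at'],4).tolist(),round(q['conf'],2)) for q in pinpoint(n,g)[:1]] for g in (w,s,t)])
# card from scene: mask extent, fit vertical edges
from scipy.optimize import minimize_scalar
mid=np.array([.5910,.1211,0]);u=np.array([.027,.9996,0]);n=np.array([.9996,-.027,0])
for nm,f in(('w',w),('s',s),('t',t)):
    r=masks_of('card',f)
    if not r: continue
    m=r[0]['pixels'];
    def iou(a,p=.055):
        h=0
        k=np.zeros((480,640),np.uint8)
        for hw,x0,x1,z0,z1 in((.022,-.001,.001,.026,.086),(.023,-.007,.007,.016,.028)):
            P=np.array([mid+(a+sy*hw)*u+(p+x)*n+[0,0,z] for sy in(-1,1) for x in(x0,x1) for z in(z0,z1)])
            cv2.fillConvexPoly(k,cv2.convexHull(np.round(proj(f,P)*16).astype(np.int32)),1,shift=4)
        return (k.astype(bool)&m).sum()/(k.astype(bool)|m).sum()
    A=np.arange(-.075,-.035,.0005); best=max((iou(a,p),a,p) for a in A for p in np.arange(.049,.062,.001)); v=[iou(a) for a in A]; print(nm,r[0]['conf'],'IoU best',best,'p=55:',A[np.argmax(v)],max(v),m.sum())
```

```text
t 10.68 tcp [0.5796 0.199  0.2158] yaxis deg -1.58 z [ 0.001  0.001 -1.   ] F [-4.5 -0.6  8.2] w 0.0088 g 60.2
t 10.83 tcp [0.5796 0.199  0.2159] yaxis deg -1.58 z [ 0.001  0.001 -1.   ] F [-3.9 -0.7  8.2] w 0.0089 g 60.2
caddy_hook [[([0.5955, 0.1934, 0.2098], 0.76)], [([0.5905, 0.1997, 0.2051], 0.7)], []]
card [[([0.5303, 0.1978, 0.0558], 0.72)], [([0.6444, 0.0633, 0.0143], 0.9)], [([0.6388, 0.0703, 0.0135], 0.57)]]
w 0.83 IoU best (np.float64(0.2997159090909091), np.float64(-0.03549999999999996), np.float64(0.05500000000000001)) p=55: -0.03549999999999996 0.2997159090909091 441
s 0.87 IoU best (np.float64(0.92), np.float64(-0.05649999999999998), np.float64(0.05600000000000001)) p=55: -0.05749999999999998 0.9195979899497487 385
t 0.59 IoU best (np.float64(0.9135802469135802), np.float64(-0.05299999999999998), np.float64(0.053000000000000005)) p=55: -0.05449999999999998 0.8235294117647058 157
```

Request:
step_arm --motion '[{"rot": [0, 0, 0], "translation": [0, 0, 0.04], "grip": 0}, {"rot": [0, 0, 0], "translation": [-0.007, -0.25, 0], "grip": 0}, {"rot": [0, 0, 0], "translation": [-0.0135, -0.5, 0], "grip": 0}, {"rot": [0, 0, 0], "translation": [-0.0135, -0.5, 0], "grip": 0}, {"rot": [0, 0, 0], "translation": [-0.0135, -0.5, 0], "grip": 0}, {"rot": [0, 0, 0], "translation": [-0.0135, -0.5, 0], "grip": 0}, {"rot": [0, 0, 0], "translation": [-0.0135, -0.5, 0], "grip": 0}, {"rot": [0, 0, 0], "translation": [-0.0135, -0.5, 0], "grip": 0}, {"rot": [0, 0, 0], "translation": [-0.0135, -0.5, 0], "grip": 0}, {"rot": [0, 0, 0], "translation": [-0.0135, -0.5, 0], "grip": 0}, {"rot": [0, 0, 0], "translation": [-0.0135, -0.5, 0], "grip": 0}, {"rot": [0, 0, 0], "translation": [-0.0135, -0.5, 0], "grip": 0}, {"rot": [0, 0, 0], "translation": [-0.0135, -0.5, 0], "grip": 0}, {"rot": [0, 0, 0], "translation": [-0.0135, -0.5, 0], "grip": 0}, {"rot": [0, 0, 0], "translation": [-0.007, -0.25, 0], "grip": 0}, {"rot": [0, 0, 0], "translation": [0, 0, 0], "grip": 0}, {"rot": [0, 0, 0], "translation": [0, 0, 0], "grip": 0}]'

```text
time_s: 12.7
tcp_pos: [0.576, 0.0663, 0.2158]
eef_rot: [0.718, 0.696, -0.001, 0.001]
ft_force: [-0.9, -4.0, 7.2]
width: 0.0087
gripper_force: 60.1
```

Run:
```python
from h import *
import pickle
say(); w=cam('wrist'); s=cam('scene'); t=cam('top'); say()
for n in "caddy caddy_hook caddy_tab card".split():
    print(n,[[(np.round(q['at'],4).tolist(),round(q['conf'],2)) for q in pinpoint(n,g)[:1]] for g in (w,s,t)])
pickle.dump((w,t,s),open('pics/f3.pkl','wb'))
c=np.zeros((600,800,3),np.uint8); c[:420,:560]=cv2.resize(w['color'],(560,420)); c[200:,400:]=cv2.resize(s['color'][220:320,250:350],(400,400),interpolation=cv2.INTER_CUBIC); c[420:,:400]=cv2.resize(t['color'][190:280,200:400],(400,180))
cv2.imwrite('pics/7.png',c)
```

```text
t 12.7 tcp [0.576  0.0663 0.2158] yaxis deg -1.72 z [ 0.    -0.002 -1.   ] F [-0.9 -4.   7.2] w 0.0087 g 60.1
t 12.85 tcp [0.576  0.0663 0.2158] yaxis deg -1.71 z [ 0.    -0.003 -1.   ] F [-1.7 -5.   7.3] w 0.0087 g 60.1
caddy [[([0.527, 0.0643, 0.0546], 0.87)], [([0.5283, 0.0608, 0.0567], 0.9)], []]
caddy_hook [[([0.5915, 0.0596, 0.2071], 0.92)], [([0.5889, 0.0614, 0.2029], 0.67)], []]
caddy_tab [[([0.571, 0.065, 0.2327], 0.84)], [([0.5796, 0.0646, 0.2302], 0.92)], []]
card [[([0.6429, 0.0656, 0.0164], 0.77)], [([0.6472, 0.0645, 0.0152], 0.71)], []]
```

View pics/7.png

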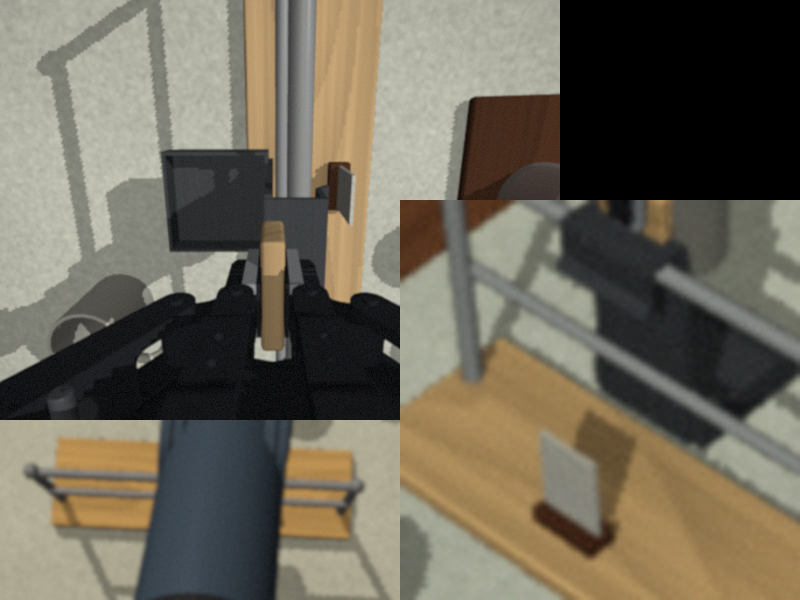

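Run:
```python
from h import *
import pickle
w,t,s=pickle.load(open('pics/f3.pkl','rb'))
mid=np.array([.5910,.1211,0]);u=np.array([.027,.9996,0]);n=np.array([.9996,-.027,0])
al=lambda p:(np.asarray(p)-mid)@u
q=onz(w,np.array([[163,151],[170,251],[268,150]])/.875,.081); print('tray corners along',al(q)[:2],'centre',al((q[0]+q[1])/2))
def box(x0,x1,y0,y1,z0,z1): return np.array([[x,y,z] for x in(x0,x1) for y in(y0,y1) for z in(z0,z1)])
def fit(f,boxes,m,p,zz,A):
    def iou(a):
        k=np.zeros((480,640),np.uint8)
        for b in boxes:
            P=mid+(b[:,1]+a)[:,None]*u+(b[:,0]+p)[:,None]*n; P[:,2]=b[:,2]+zz
            cv2.fillConvexPoly(k,cv2.convexHull(np.round(proj(f,P)*16).astype(np.int32)),1,shift=4)
        k=k.astype(bool); return (k&m).sum()/(k|m).sum()
    return max((iou(a),a) for a in A)
card=[box(-.001,.001,-.022,.022,.01,.07),box(-.007,.007,-.023,.023,0,.012)]
cad=[box(-.045,.045,-.045,.045,0,.025),box(.045,.049,-.037,.037,0,.152),box(.045,.076,-.035,.035,.150,.154),box(.072,.076,-.035,.035,.128,.154),box(.044,.054,-.025,.025,.154,.184)]
A=np.arange(-.085,-.03,.0005)
for nm,f in(('w',w),('s',s)):
    for o,bx,ps,z in(('card',card,(.053,.055,.057),.016),('caddy',cad,(-.064,-.062,-.060),.056)):
        r=masks_of(o,f)
        if r: print(nm,o,round(r[0]['conf'],2),[tuple(np.round(fit(f,bx,r[0]['pixels'],p,z,A),4)) for p in ps])
print('tab',tab(w,(0.578,0.066,0.236),0.240,60)[:3])
```

```text
tray corners along [-0.01266645 -0.10254135] centre -0.0576039006681199
w caddy 0.9 [(np.float64(0.7923), np.float64(-0.058)), (np.float64(0.8247), np.float64(-0.058)), (np.float64(0.7788), np.float64(-0.058))]
s card 0.71 [(np.float64(0.8675), np.float64(-0.0595)), (np.float64(0.9404), np.float64(-0.0575)), (np.float64(0.9162), np.float64(-0.057))]
s caddy 0.74 [(np.float64(0.0), np.float64(-0.03)), (np.float64(0.0), np.float64(-0.03)), (np.float64(0.0), np.float64(-0.03))]
tab (array([0.57662368, 0.06909049]), np.float64(-1.853707787057786), ((576.750732421875, 67.73253631591797), (46.71320724487305, 9.89482307434082), 88.83524322509766))
```

Run:
```python
from h import *
import pickle
w,t,s=pickle.load(open('pics/f3.pkl','rb'))
mid=np.array([.5910,.1211,0]);u=np.array([.027,.9996,0]);n=np.array([.9996,-.027,0])
for px,z in(([[354,180],[354,223]],.086),([[330,163],[330,210]],.025),([[338,166],[338,207]],.03)):
    q=onz(w,np.array(px)/.875,z); print(z,(q-mid)@u,((q-mid)@u).mean(),(q-mid)@n)
r=masks_of('caddy',s); 
for x in r[:3]: ys,xs=np.where(x['pixels']); print(x['conf'],xs.min(),xs.max(),ys.min(),ys.max(),len(xs))
# scene pixels of hook lip bottom corners & roof for a=-.058 hypothesis
for a in(-.058,-.055):
    P=np.array([mid+(a+y)*u+(x-.062)*n+np.array([0,0,z+.056]) for y in(-.035,.035) for x,z in((.076,.154),(.081,.120))]); print(a,np.round((proj(s,P)-[250,220])*4+[400,200],0).tolist())
cv2.imwrite('pics/8.png',np.hstack([cv2.resize(s['color'][220:320,250:350],(400,600),interpolation=cv2.INTER_CUBIC)[:0].reshape(0,400,3)]) if 0 else cv2.resize(w['color'][150:290,330:430],(428,600),interpolation=cv2.INTER_CUBIC))
```

```text
0.086 [-0.03672983 -0.07468557] -0.05570770072246346 [0.05575593 0.0581873 ]
0.025 [-0.0303243  -0.07982958] -0.05507694318063705 [0.04564177 0.04784207]
0.03 [-0.03269736 -0.0752335 ] -0.053965428865625394 [0.05291505 0.05508368]
0.74 284 301 279 307 357
0.55 289 349 217 282 1779
-0.058 [[560.0, 221.0], [557.0, 271.0], [651.0, 273.0], [647.0, 324.0]]
-0.055 [[564.0, 223.0], [561.0, 273.0], [655.0, 276.0], [651.0, 327.0]]
```

View pics/8.png

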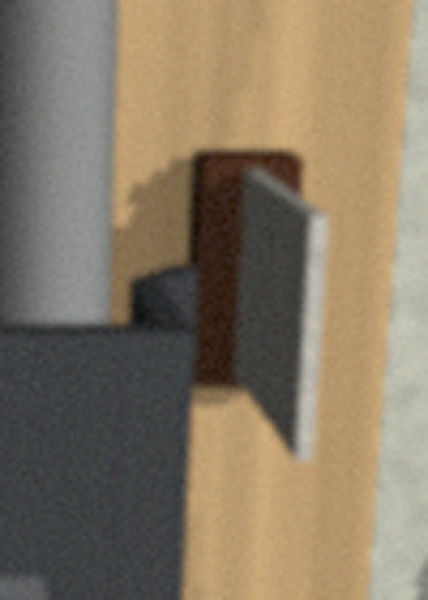

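Seen in both cameras, the caddy is about 2 mm too far right, held there by friction. I'll unload it slightly so it relaxes to the left.

Request:
step_arm --motion '[{"rot": [0, 0, 0], "translation": [0, 0, 0.04], "grip": 0}, {"rot": [0, 0, 0], "translation": [0, 0, 0], "grip": 0}, {"rot": [0, 0, 0], "translation": [0, 0, 0], "grip": 0}]'

```text
time_s: 13.95
tcp_pos: [0.5755, 0.0681, 0.2159]
eef_rot: [0.717, 0.697, -0.001, -0.0]
ft_force: [-0.3, -0.9, 0.7]
width: 0.0087
gripper_force: 59.2
```

Request:
step_arm --motion '[{"rot": [0, 0, 0], "translation": [0, 0, 0], "grip": 0.15}, {"rot": [0, 0, 0], "translation": [0, 0, 0], "grip": 0.25}, {"rot": [0, 0, 0], "translation": [0, 0, 0], "grip": 0.35}, {"rot": [0, 0, 0], "translation": [0, 0, 0], "grip": 0.4}, {"rot": [0, 0, 0], "translation": [0, 0, 0], "grip": 0.4}, {"rot": [0, 0, 0], "translation": [0, 0, 0.3], "grip": 0.4}, {"rot": [0, 0, 0], "translation": [0, 0, 0.8], "grip": 0.4}, {"rot": [0, 0, 0], "translation": [0, 0, 1], "grip": 0.5}, {"rot": [0, 0, 0], "translation": [0, 0, 1], "grip": 0.6}, {"rot": [0, 0, 0], "translation": [0, 0, 1], "grip": 0.8}, {"rot": [0, 0, 0], "translation": [0, 0, 1], "grip": 1}, {"rot": [0, 0, 0], "translation": [0, 0, 1], "grip": 1}, {"rot": [0, 0, 0], "translation": [0, 0, 0], "grip": 1}, {"rot": [0, 0, 0], "translation": [0, 0, 0], "grip": 1}]'

```text
time_s: 15.12
tcp_pos: [0.5765, 0.0689, 0.3396]
eef_rot: [0.717, 0.697, 0.001, 0.001]
ft_force: [-0.5, 0.8, 0.1]
width: 0.0853
gripper_force: 0.0
```

Run:
```python
from h import *
import pickle
say(); w=cam('wrist'); s=cam('scene'); t=cam('top'); say()
for n in "caddy caddy_hook caddy_tab card".split():
    print(n,[[(np.round(q['at'],4).tolist(),round(q['conf'],2)) for q in pinpoint(n,g)[:1]] for g in (w,s,t)])
pickle.dump((w,t,s),open('pics/f4.pkl','wb'))
c=np.zeros((500,800,3),np.uint8); c[:300,:400]=cv2.resize(w['color'],(400,300)); c[:400,400:]=cv2.resize(s['color'][200:320,250:370],(400,400),interpolation=cv2.INTER_CUBIC); c[300:480,:400]=cv2.resize(t['color'][190:280,200:400],(400,180))
cv2.imwrite('pics/9.png',c)
for nm,f in(('w',w),('s',s)):
    h=[masks_of(k,f) for k in('tall_jar','basket')]; 
    print(nm,[(round(q[0]['conf'],2),q[0]['pixels'].sum()) if q else None for q in h],[(np.round(q['at'],4).tolist(),round(q['conf'],2)) for q in pinpoint('tall_jar',f)[:1]])
```

```text
t 15.12 tcp [0.5765 0.0689 0.3396] yaxis deg -1.58 z [ 0.002  0.001 -1.   ] F [-0.5  0.8  0.1] w 0.0853 g 0.0
t 15.27 tcp [0.5755 0.069  0.3376] yaxis deg -1.57 z [-0.001 -0.    -1.   ] F [ 0.7  0.  -0. ] w 0.0856 g 0.0
caddy [[([0.5301, 0.0649, 0.0543], 0.74)], [([0.532, 0.067, 0.0551], 0.6)], [([0.588, -0.2605, 0.0084], 0.18)]]
caddy_hook [[([0.5897, 0.0639, 0.2046], 0.94)], [([0.5882, 0.0669, 0.2046], 0.96)], []]
caddy_tab [[([0.5711, 0.0641, 0.2347], 0.89)], [([0.5747, 0.0628, 0.2297], 0.89)], []]
card [[([0.6465, 0.0652, 0.0161], 0.59)], [([0.6413, 0.0646, 0.0175], 0.91)], [([0.5886, -0.2612, 0.0042], 0.5)]]
w [(0.48, np.int64(103)), None] [([0.3881, -0.2531, 0.0017], 0.4)]
s [(0.79, np.int64(855)), (0.94, np.int64(3638))] [([0.3885, -0.2577, 0.0033], 0.87)]
```

View pics/9.png

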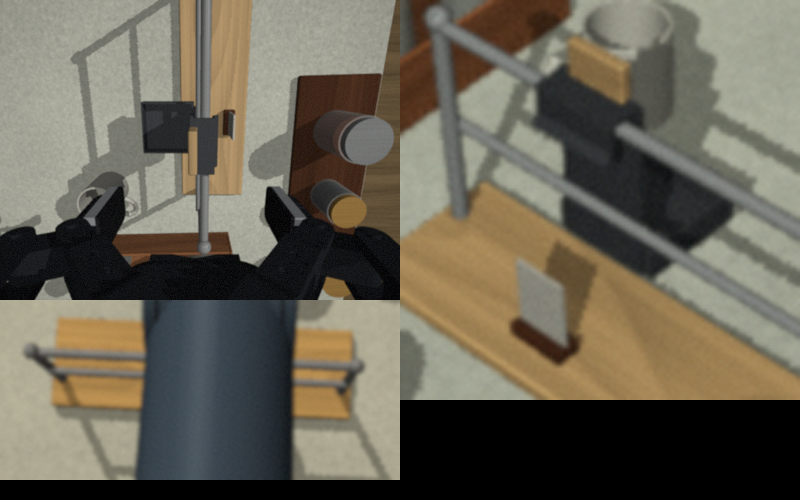

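The caddy hangs freely, hooked on with the tray towards the robot and centred near the card. Next I'll check the centring numerically and locate the jar's lid.

Run:
```python
from h import *
import pickle
w4,t4,s4=pickle.load(open('pics/f4.pkl','rb')); w,t,s=pickle.load(open('pics/f.pkl','rb'))
mid=np.array([.5910,.1211,0]);u=np.array([.027,.9996,0]);n=np.array([.9996,-.027,0])
def box(x0,x1,y0,y1,z0,z1): return np.array([[x,y,z] for x in(x0,x1) for y in(y0,y1) for z in(z0,z1)])
def fit(f,boxes,m,p,zz,A):
    def iou(a):
        k=np.zeros((480,640),np.uint8)
        for b in boxes:
            P=mid+(b[:,1]+a)[:,None]*u+(b[:,0]+p)[:,None]*n; P[:,2]=b[:,2]+zz
            cv2.fillConvexPoly(k,cv2.convexHull(np.round(proj(f,P)*16).astype(np.int32)),1,shift=4)
        k=k.astype(bool); return (k&m).sum()/(k|m).sum()
    return max((iou(a),a) for a in A)
card=[box(-.001,.001,-.022,.022,.01,.07),box(-.007,.007,-.023,.023,0,.012)]
cad=[box(-.045,.045,-.045,.045,0,.025),box(.045,.049,-.037,.037,0,.152),box(.045,.076,-.035,.035,.150,.154),box(.072,.076,-.035,.035,.128,.154),box(.044,.054,-.025,.025,.154,.184)]
A=np.arange(-.085,-.03,.0005)
f=cam('wrist'); g=cam('scene')
for nm,f in(('w',f),('s',g)):
    for o,bx,ps,z in(('card',card,(.053,.055,.057),.016),('caddy',cad,(-.064,-.062,-.060),.056)):
        for r in masks_of(o,f)[:2]: print(nm,o,round(r['conf'],2),[tuple(np.round(fit(f,bx,r['pixels'],p,z,A),4)) for p in ps])
# jar lid
for nm,f,z in(('top',t,.156),('scene',s,.156)):
    P=np.array([[.39+.0265*np.cos(a),-.26+.0265*np.sin(a),z] for a in np.linspace(0,6.28,24)])
    hsv=cv2.cvtColor(f['color'],cv2.COLOR_BGR2HSV); c=proj(f,[.39,-.26,.145])[0].astype(int); m=((hsv[...,0]>14)&(hsv[...,0]<32)&(hsv[...,1]>120)&(hsv[...,2]>90)).astype(np.uint8)
    k=np.zeros_like(m);k[c[1]-16:c[1]+16,c[0]-16:c[0]+16]=1;m*=k
    nn,l,st,_=cv2.connectedComponentsWithStats(m);i=1+np.argmax(st[1:,4]);m=l==i
    def sil(x,y):
        Q=np.array([[x+.0265*np.cos(a),y+.0265*np.sin(a),zz] for zz in(.130,.156) for a in np.linspace(0,6.28,24)])
        k=np.zeros((480,640),np.uint8);cv2.fillConvexPoly(k,cv2.convexHull(np.round(proj(f,Q)*16).astype(np.int32)),1,shift=4);k=k.astype(bool);return (k&m).sum()/(k|m).sum()
    print(nm,st[i],max((sil(x,y),x,y) for x in np.arange(.375,.405,.001) for y in np.arange(-.275,-.245,.001)))
```

```text
w card 0.64 [(np.float64(0.7986), np.float64(-0.054)), (np.float64(0.8318), np.float64(-0.054)), (np.float64(0.7418), np.float64(-0.0545))]
w caddy 0.95 [(np.float64(0.9041), np.float64(-0.0565)), (np.float64(0.9353), np.float64(-0.0565)), (np.float64(0.9394), np.float64(-0.0565))]
s card 0.79 [(np.float64(0.8333), np.float64(-0.0595)), (np.float64(0.8909), np.float64(-0.0575)), (np.float64(0.9031), np.float64(-0.0555))]
s caddy 0.96 [(np.float64(0.7548), np.float64(-0.062)), (np.float64(0.7816), np.float64(-0.06)), (np.float64(0.789), np.float64(-0.0585))]
top [435 293  24  24 432] (np.float64(0.9288888888888889), np.float64(0.39), np.float64(-0.259))
scene [259 158  18  17 245] (np.float64(0.7424242424242424), np.float64(0.393), np.float64(-0.261))
```

Request:
step_arm --motion '[{"rot": [0, 0, 0], "translation": [0, 0, -1], "grip": 0.6}, {"rot": [0, 0, 0], "translation": [0, 0, -1], "grip": 0.5}, {"rot": [0, 0, 0], "translation": [0, 0, -1], "grip": 0.5}, {"rot": [0, 0, 0], "translation": [0, 0, -1], "grip": 0.5}, {"rot": [0, 0, 0], "translation": [0, 0, -0.8], "grip": 0.5}, {"rot": [0, 0, 0], "translation": [0, 0, -0.8], "grip": 0.5}, {"rot": [0, 0, 0], "translation": [0, 0, -0.5], "grip": 0.5}, {"rot": [0, 0, 0], "translation": [0, 0, 0], "grip": 0.4}, {"rot": [0, 0, 0], "translation": [0, 0, 0], "grip": 0.25}, {"rot": [0, 0, 0], "translation": [0, 0, 0], "grip": 0.15}, {"rot": [0, 0, 0], "translation": [0, 0, 0], "grip": 0}, {"rot": [0, 0, 0], "translation": [0, 0, 0], "grip": 0}, {"rot": [0, 0, 0], "translation": [0, 0, 0], "grip": 0}, {"rot": [0, 0, 0], "translation": [0, 0.06, 0], "grip": 0}, {"rot": [0, 0, 0], "translation": [0, 0.06, 0], "grip": 0}, {"rot": [0, 0, 0], "translation": [0, 0, 0], "grip": 0}, {"rot": [0, 0, 0], "translation": [0, 0, 0], "grip": 0}]' --grip_force 30

```text
time_s: 17.88
tcp_pos: [0.5767, 0.07, 0.2174]
eef_rot: [0.717, 0.697, 0.0, 0.001]
ft_force: [-1.7, -4.0, 6.4]
width: 0.0095
gripper_force: 31.2
```

Request:
step_arm --motion '[{"rot": [0, 0, 0], "translation": [0, 0, 0.035], "grip": 0}, {"rot": [0, 0, 0], "translation": [0, 0, 0.025], "grip": 0}, {"rot": [0, 0, 0], "translation": [0, 0, 0], "grip": 0}, {"rot": [0, 0, 0], "translation": [0, 0, 0], "grip": 0}]'

```text
time_s: 18.22
tcp_pos: [0.5758, 0.0717, 0.2175]
eef_rot: [0.717, 0.697, -0.0, -0.0]
ft_force: [-1.4, -0.6, 0.4]
width: 0.0093
gripper_force: 30.4
```

```bash
python3 -c "
from h import *
say()"
```

```text
t 18.22 tcp [0.5758 0.0717 0.2175] yaxis deg -1.56 z [-0.  0. -1.] F [-1.4 -0.6  0.4] w 0.0093 g 30.4
```

Request:
step_arm --motion '[{"rot": [0, 0, 0], "translation": [0, 0, 0], "grip": 0.15}, {"rot": [0, 0, 0], "translation": [0, 0, 0], "grip": 0.25}, {"rot": [0, 0, 0], "translation": [0, 0, 0], "grip": 0.35}, {"rot": [0, 0, 0], "translation": [0, 0, 0], "grip": 0.4}, {"rot": [0, 0, 0], "translation": [0, 0, 0], "grip": 0.4}, {"rot": [0, 0, 0], "translation": [0, 0, 0.3], "grip": 0.4}, {"rot": [0, 0, 0], "translation": [0, 0, 0.8], "grip": 0.4}, {"rot": [0, 0, 0], "translation": [0, 0, 1], "grip": 0.5}, {"rot": [0, 0, 0], "translation": [0, 0, 1], "grip": 0.6}, {"rot": [0, 0, 0], "translation": [0, 0, 1], "grip": 0.8}, {"rot": [0, 0, 0], "translation": [0, 0, 1], "grip": 1}, {"rot": [0, 0, 0], "translation": [0, 0, 1], "grip": 1}, {"rot": [0, 0, 0], "translation": [0, 0, 0], "grip": 1}, {"rot": [0, 0, 0], "translation": [0, 0, 0], "grip": 1}]'

```text
time_s: 19.38
tcp_pos: [0.5765, 0.0712, 0.3408]
eef_rot: [0.717, 0.697, 0.001, 0.001]
ft_force: [0.4, -0.2, -1.0]
width: 0.0857
gripper_force: 0.0
```

Run:
```python
from h import *
print(np.round(telemetry.sense()['joint_pos'],2))
mid=np.array([.5910,.1211,0]);u=np.array([.027,.9996,0]);n=np.array([.9996,-.027,0])
def box(x0,x1,y0,y1,z0,z1): return np.array([[x,y,z] for x in(x0,x1) for y in(y0,y1) for z in(z0,z1)])
def fit(f,boxes,m,p,zz,A):
    def iou(a):
        k=np.zeros((480,640),np.uint8)
        for b in boxes:
            P=mid+(b[:,1]+a)[:,None]*u+(b[:,0]+p)[:,None]*n; P[:,2]=b[:,2]+zz
            cv2.fillConvexPoly(k,cv2.convexHull(np.round(proj(f,P)*16).astype(np.int32)),1,shift=4)
        k=k.astype(bool); return (k&m).sum()/(k|m).sum()
    return max((iou(a),a) for a in A)
card=[box(-.001,.001,-.022,.022,.01,.07),box(-.007,.007,-.023,.023,0,.012)]
cad=[box(-.045,.045,-.045,.045,0,.025),box(.045,.049,-.037,.037,0,.152),box(.045,.076,-.035,.035,.150,.154),box(.072,.076,-.035,.035,.128,.154),box(.044,.054,-.025,.025,.154,.184)]
A=np.arange(-.085,-.03,.0005)
say(); f=cam('wrist'); g=cam('scene')
for nm,f in(('w',f),('s',g)):
    for o,bx,ps,z in(('card',card,(.053,.055,.057),.016),('caddy',cad,(-.064,-.062,-.060),.056)):
        for r in masks_of(o,f)[:1]: print(nm,o,round(r['conf'],2),[tuple(np.round(fit(f,bx,r['pixels'],p,z,A),4)) for p in ps])
    print(pinpoint('caddy',f)[:1])
```

```text
[-0.54  0.39  0.52  1.53 -0.2   1.27 -0.03]
t 19.38 tcp [0.5765 0.0712 0.3408] yaxis deg -1.58 z [ 0.002  0.001 -1.   ] F [ 0.4 -0.2 -1. ] w 0.0857 g 0.0
w card 0.58 [(np.float64(0.803), np.float64(-0.0535)), (np.float64(0.8324), np.float64(-0.0535)), (np.float64(0.7258), np.float64(-0.0535))]
w caddy 0.81 [(np.float64(0.8983), np.float64(-0.054)), (np.float64(0.9342), np.float64(-0.054)), (np.float64(0.9384), np.float64(-0.054))]
[{'at': [0.5305, 0.0698, 0.0537], 'conf': 0.81}]
s card 0.7 [(np.float64(0.8388), np.float64(-0.0595)), (np.float64(0.9162), np.float64(-0.0575)), (np.float64(0.9282), np.float64(-0.055))]
s caddy 0.89 [(np.float64(0.7749), np.float64(-0.0575)), (np.float64(0.8041), np.float64(-0.057)), (np.float64(0.8164), np.float64(-0.0555))]
[{'at': [0.5254, 0.0673, 0.0552], 'conf': 0.71}]
```

Request:
step_arm --motion '[{"rot": [0, 0, -0.0275], "translation": [-0.5, -0.92, 0], "grip": 1}, {"rot": [0, 0, -0.0275], "translation": [-0.5, -0.92, 0], "grip": 1}, {"rot": [0, 0, -0.0275], "translation": [-0.5, -0.92, 0], "grip": 1}, {"rot": [0, 0, -0.0275], "translation": [-0.5, -0.92, 0], "grip": 1}, {"rot": [0, 0, -0.0275], "translation": [-0.5, -0.92, 0], "grip": 1}, {"rot": [0, 0, -0.0275], "translation": [-0.5, -0.92, 0], "grip": 1}, {"rot": [0, 0, -0.0275], "translation": [-0.5, -0.92, 0], "grip": 1}, {"rot": [0, 0, -0.0275], "translation": [-0.5, -0.92, 0], "grip": 1}, {"rot": [0, 0, -0.0275], "translation": [-0.5, -0.92, 0], "grip": 1}, {"rot": [0, 0, -0.0275], "translation": [-0.5, -0.92, 0], "grip": 1}, {"rot": [0, 0, -0.0275], "translation": [-0.5, -0.92, 0], "grip": 1}, {"rot": [0, 0, -0.0275], "translation": [-0.5, -0.92, 0], "grip": 1}, {"rot": [0, 0, -0.0275], "translation": [-0.5, -0.92, 0], "grip": 1}, {"rot": [0, 0, -0.0275], "translation": [-0.5, -0.92, 0], "grip": 1}, {"rot": [0, 0, -0.0275], "translation": [-0.5, -0.92, 0], "grip": 1}, {"rot": [0, 0, -0.0275], "translation": [-0.5, -0.92, 0], "grip": 1}, {"rot": [0, 0, -0.0275], "translation": [-0.5, -0.92, 0], "grip": 1}, {"rot": [0, 0, -0.0275], "translation": [-0.5, -0.92, 0], "grip": 1}, {"rot": [0, 0, 0], "translation": [0, 0, 0], "grip": 1}, {"rot": [0, 0, 0], "translation": [0, 0, 0], "grip": 1}]'

```text
time_s: 21.45
tcp_pos: [0.3954, -0.2606, 0.3395]
eef_rot: [1.0, -0.007, -0.0, 0.0]
ft_force: [-0.2, -0.3, -0.0]
width: 0.0853
gripper_force: 0.0
```

```bash
cat >> h.py <<'E'
def lid(f,x0=.39,y0=-.26,z0=.006,r=60):
    hsv=cv2.cvtColor(f['color'],cv2.COLOR_BGR2HSV); c=proj(f,[x0,y0,z0+.139])[0].astype(int); m=((hsv[...,0]>12)&(hsv[...,0]<32)&(hsv[...,1]>110)&(hsv[...,2]>70)).astype(np.uint8)
    k=np.zeros_like(m);k[max(0,c[1]-r):c[1]+r,max(0,c[0]-r):c[0]+r]=1;m*=k
    nn,l,st,_=cv2.connectedComponentsWithStats(m);i=1+np.argmax(st[1:,4]);m=l==i
    def sil(x,y):
        Q=np.array([[x+.0265*np.cos(a),y+.0265*np.sin(a),zz] for zz in(z0+.124,z0+.150) for a in np.linspace(0,6.28,24)])
        k=np.zeros((480,640),np.uint8);cv2.fillConvexPoly(k,cv2.convexHull(np.round(proj(f,Q)*16).astype(np.int32)),1,shift=4);k=k.astype(bool);return (k&m).sum()/max(1,(k|m).sum())
    return st[i],max((sil(x,y),x,y) for x in x0+np.arange(-.015,.0151,.001) for y in y0+np.arange(-.015,.0151,.001))
E
python3 - <<'E'
from h import *
say(); w=cam('wrist');t=cam('top');say(); print(np.round(telemetry.sense()['joint_pos'],2), proj(w,[.39,-.26,.145]))
for f in(w,t): print([(np.round(q['at'],4).tolist(),round(q['conf'],2)) for q in pinpoint('tall_jar',f)[:1]])
print(lid(w)); print(lid(t,r=16))
E
```

```text
t 21.45 tcp [ 0.3954 -0.2606  0.3395] yaxis deg -90.79 z [-0. -0. -1.] F [-0.2 -0.3 -0. ] w 0.0853 g 0.0
t 21.55 tcp [ 0.3964 -0.2592  0.3393] yaxis deg -90.57 z [-0.     0.001 -1.   ] F [ 0.7 -0.   0.5] w 0.0855 g 0.0
[-0.27  0.29  1.01  1.78 -0.26  1.21 -0.77] [[311.23366892 219.57163776]]
[([0.3882, -0.2572, -0.0014], 0.76)]
[([0.39, -0.2584, 0.0043], 0.74)]
(array([ 267,  190,   71,   66, 2970], dtype=int32), (np.float64(0.9069842291599614), np.float64(0.389), np.float64(-0.256)))
(array([431, 288,  32,  32, 579], dtype=int32), (np.float64(0.4868804664723032), np.float64(0.378), np.float64(-0.256)))
```

Request:
step_arm --motion '[{"rot": [0, 0, 0], "translation": [-0.17, 0.05, -0.5], "grip": 1}, {"rot": [0, 0, 0], "translation": [-0.17, 0.05, -1], "grip": 1}, {"rot": [0, 0, 0], "translation": [0, 0, -1], "grip": 1}, {"rot": [0, 0, 0], "translation": [0, 0, -1], "grip": 1}, {"rot": [0, 0, 0], "translation": [0, 0, -1], "grip": 1}, {"rot": [0, 0, 0], "translation": [0, 0, -1], "grip": 1}, {"rot": [0, 0, 0], "translation": [0, 0, -1], "grip": 1}, {"rot": [0, 0, 0], "translation": [0, 0, -1], "grip": 1}, {"rot": [0, 0, 0], "translation": [0, 0, -1], "grip": 1}, {"rot": [0, 0, 0], "translation": [0, 0, -1], "grip": 1}, {"rot": [0, 0, 0], "translation": [0, 0, -0.7], "grip": 1}, {"rot": [0, 0, 0], "translation": [0, 0, -0.4], "grip": 1}, {"rot": [0, 0, 0], "translation": [0, 0, -0.1], "grip": 1}, {"rot": [0, 0, 0], "translation": [0, 0, 0], "grip": 0.9}, {"rot": [0, 0, 0], "translation": [0, 0, 0], "grip": 0.75}, {"rot": [0, 0, 0], "translation": [0, 0, 0], "grip": 0.65}, {"rot": [0, 0, 0], "translation": [0, 0, 0], "grip": 0.5}, {"rot": [0, 0, 0], "translation": [0, 0, 0], "grip": 0.4}, {"rot": [0, 0, 0], "translation": [0, 0, 0], "grip": 0.4}]' --grip_force 50

```text
time_s: 23.23
tcp_pos: [0.3899, -0.2577, 0.1267]
eef_rot: [1.0, -0.006, 0.001, -0.0]
ft_force: [-1.6, 3.0, 10.0]
width: 0.0518
gripper_force: 58.0
```

Run:
```python
from h import *
say(); w=cam('wrist'); s=cam('scene'); say()
print([[(np.round(q['at'],4).tolist(),round(q['conf'],2)) for q in pinpoint('tall_jar',f)[:1]] for f in (w,s)])
cv2.imwrite('pics/x10.png',w['color'])
```

```text
t 23.23 tcp [ 0.3899 -0.2577  0.1267] yaxis deg -90.65 z [ 0.002  0.    -1.   ] F [-1.6  3.  10. ] w 0.0518 g 58.0
t 23.33 tcp [ 0.3898 -0.2577  0.1267] yaxis deg -90.65 z [ 0.002  0.    -1.   ] F [-0.7  2.8 10.7] w 0.0516 g 58.0
[[([0.387, -0.258, 0.0034], 0.65)], [([0.3882, -0.2599, 0.0028], 0.82)]]
```

Request:
step_arm --motion '[{"rot": [0, 0, 0], "translation": [0, 0, 0.1], "grip": 0.4}, {"rot": [0, 0, 0], "translation": [0, 0, 0.3], "grip": 0.4}, {"rot": [0, 0, 0], "translation": [0, 0, 0.6], "grip": 0.4}, {"rot": [0, 0, 0], "translation": [0, 0, 0.9], "grip": 0.4}, {"rot": [0, 0, 0], "translation": [0, 0, 0.9], "grip": 0.4}, {"rot": [0, 0, 0], "translation": [0, 0, 0.9], "grip": 0.4}, {"rot": [0, 0, 0], "translation": [0, 0, 0.9], "grip": 0.4}, {"rot": [0, 0, 0], "translation": [0, 0, 0.9], "grip": 0.4}, {"rot": [0, 0, 0], "translation": [0, 0, 0.9], "grip": 0.4}, {"rot": [0, 0, 0], "translation": [0, 0, 0.9], "grip": 0.4}, {"rot": [0, 0, 0], "translation": [0, 0, 0.9], "grip": 0.4}, {"rot": [0, 0, 0], "translation": [0, 0, 0.9], "grip": 0.4}, {"rot": [0, 0, 0], "translation": [0, 0, 0.6], "grip": 0.4}, {"rot": [0, 0, 0], "translation": [0, 0, 0.3], "grip": 0.4}]'

```text
time_s: 24.6
tcp_pos: [0.3892, -0.2583, 0.3273]
eef_rot: [1.0, -0.006, 0.001, 0.0]
ft_force: [0.9, 0.1, -2.9]
width: 0.0519
gripper_force: 59.1
```

Request:
step_arm --motion '[{"rot": [0, 0, 0], "translation": [0.17, 0.4, 0], "grip": 0.4}, {"rot": [0, 0, 0], "translation": [0.34, 0.8, 0], "grip": 0.4}, {"rot": [0, 0, 0], "translation": [0.37, 0.88, 0], "grip": 0.4}, {"rot": [0, 0, 0], "translation": [0.37, 0.88, 0], "grip": 0.4}, {"rot": [0, 0, 0], "translation": [0.37, 0.88, 0], "grip": 0.4}, {"rot": [0, 0, 0], "translation": [0.37, 0.88, 0], "grip": 0.4}, {"rot": [0, 0, 0], "translation": [0.37, 0.88, 0], "grip": 0.4}, {"rot": [0, 0, 0], "translation": [0.37, 0.88, 0], "grip": 0.4}, {"rot": [0, 0, 0], "translation": [0.37, 0.88, 0], "grip": 0.4}, {"rot": [0, 0, 0], "translation": [0.37, 0.88, 0], "grip": 0.4}, {"rot": [0, 0, 0], "translation": [0.37, 0.88, 0], "grip": 0.4}, {"rot": [0, 0, 0], "translation": [0.37, 0.88, 0], "grip": 0.4}, {"rot": [0, 0, 0], "translation": [0.37, 0.88, 0], "grip": 0.4}, {"rot": [0, 0, 0], "translation": [0.37, 0.88, 0], "grip": 0.4}, {"rot": [0, 0, 0], "translation": [0.37, 0.88, 0], "grip": 0.4}, {"rot": [0, 0, 0], "translation": [0.37, 0.88, 0], "grip": 0.4}, {"rot": [0, 0, 0], "translation": [0.37, 0.88, 0], "grip": 0.4}, {"rot": [0, 0, 0], "translation": [0.37, 0.88, 0], "grip": 0.4}, {"rot": [0, 0, 0], "translation": [0.3, 0.7, 0], "grip": 0.4}, {"rot": [0, 0, 0], "translation": [0.16, 0.38, 0], "grip": 0.4}]'

```text
time_s: 26.27
tcp_pos: [0.5274, 0.0721, 0.3247]
eef_rot: [1.0, -0.005, -0.001, 0.0]
ft_force: [-0.2, 0.2, -2.8]
width: 0.052
gripper_force: 59.2
```

Run:
```python
from h import *
say(); w=cam('wrist'); s=cam('scene'); t=cam('top'); say()
for n in('tall_jar','caddy'): print(n,[[(np.round(q['at'],4).tolist(),round(q['conf'],2)) for q in pinpoint(n,f)[:1]] for f in (w,s,t)])
c=np.zeros((500,800,3),np.uint8); c[:300,:400]=cv2.resize(w['color'],(400,300)); c[:,400:]=cv2.resize(s['color'][150:350,240:400],(400,500),interpolation=cv2.INTER_CUBIC)
cv2.imwrite('pics/x11.png',c)
```

```text
t 26.27 tcp [0.5274 0.0721 0.3247] yaxis deg -90.54 z [-0.001 -0.    -1.   ] F [-0.2  0.2 -2.8] w 0.052 g 59.2
t 26.42 tcp [0.5269 0.0693 0.3252] yaxis deg -90.65 z [-0.001 -0.001 -1.   ] F [-1.  -1.  -2.9] w 0.0517 g 59.2
tall_jar [[([0.5252, 0.0735, 0.1999], 0.71)], [([0.5275, 0.0715, 0.2043], 0.6)], []]
caddy [[([0.5296, 0.0673, 0.0543], 0.59)], [([0.5315, 0.0671, 0.0563], 0.95)], []]
```

Request:
step_arm --motion '[{"rot": [0, 0, 0], "translation": [0.07, -0.05, -0.4], "grip": 0.4}, {"rot": [0, 0, 0], "translation": [0, 0, -0.75], "grip": 0.4}, {"rot": [0, 0, 0], "translation": [0, 0, -0.75], "grip": 0.4}, {"rot": [0, 0, 0], "translation": [0, 0, -0.75], "grip": 0.4}, {"rot": [0, 0, 0], "translation": [0, 0, -0.75], "grip": 0.4}, {"rot": [0, 0, 0], "translation": [0, 0, -0.75], "grip": 0.4}, {"rot": [0, 0, 0], "translation": [0, 0, -0.75], "grip": 0.4}, {"rot": [0, 0, 0], "translation": [0, 0, -0.75], "grip": 0.4}, {"rot": [0, 0, 0], "translation": [0, 0, -0.5], "grip": 0.4}, {"rot": [0, 0, 0], "translation": [0, 0, -0.3], "grip": 0.4}, {"rot": [0, 0, 0], "translation": [0, 0, -0.2], "grip": 0.4}, {"rot": [0, 0, 0], "translation": [0, 0, 0], "grip": 0.4}, {"rot": [0, 0, 0], "translation": [0, 0, 0], "grip": 0.4}]'

```text
time_s: 27.8
tcp_pos: [0.5287, 0.0682, 0.1929]
eef_rot: [1.0, -0.006, 0.0, -0.0]
ft_force: [0.3, 0.4, -3.0]
width: 0.0516
gripper_force: 59.2
```

Run:
```python
from h import *
say(); w=cam('wrist'); s=cam('scene'); say()
for n in('tall_jar','caddy'): print(n,[[(np.round(q['at'],4).tolist(),round(q['conf'],2)) for q in pinpoint(n,f)[:1]] for f in (w,s)])
c=np.zeros((600,800,3),np.uint8); c[:300,:400]=cv2.resize(w['color'],(400,300)); c[:500,400:]=cv2.resize(s['color'][160:320,240:368],(400,500),interpolation=cv2.INTER_CUBIC)
cv2.imwrite('pics/x12.png',c)
```

```text
t 27.8 tcp [0.5287 0.0682 0.1929] yaxis deg -90.69 z [ 0.001  0.    -1.   ] F [ 0.3  0.4 -3. ] w 0.0516 g 59.2
t 27.9 tcp [0.5288 0.0683 0.1931] yaxis deg -90.68 z [ 0.001  0.    -1.   ] F [-0.5  0.1 -2.8] w 0.0519 g 59.2
tall_jar [[([0.5275, 0.0695, 0.0691], 0.62)], [([0.5846, 0.122, 0.0001], 0.74)]]
caddy [[], [([0.5283, 0.0675, 0.0545], 0.96)]]
```

Request:
step_arm --motion '[{"rot": [0, 0, 0], "translation": [0, 0, -0.15], "grip": 0.4}, {"rot": [0, 0, 0], "translation": [0, 0, -0.15], "grip": 0.4}, {"rot": [0, 0, 0], "translation": [0, 0, -0.1], "grip": 0.4}, {"rot": [0, 0, 0], "translation": [0, 0, -0.05], "grip": 0.4}, {"rot": [0, 0, 0], "translation": [0, 0, -0.05], "grip": 0.4}, {"rot": [0, 0, 0], "translation": [0, 0, -0.05], "grip": 0.4}, {"rot": [0, 0, 0], "translation": [0, 0, 0], "grip": 0.4}]'

```text
time_s: 28.68
tcp_pos: [0.5284, 0.0683, 0.1813]
eef_rot: [1.0, -0.006, -0.0, 0.0]
ft_force: [0.2, 0.2, -2.6]
width: 0.0514
gripper_force: 59.2
```

Request:
step_arm --motion '[{"rot": [0, 0, 0], "translation": [0, 0, -0.04], "grip": 0.4}, {"rot": [0, 0, 0], "translation": [0, 0, -0.04], "grip": 0.4}, {"rot": [0, 0, 0], "translation": [0, 0, 0], "grip": 0.4}]'

```text
time_s: 28.93
tcp_pos: [0.5284, 0.0684, 0.1798]
eef_rot: [1.0, -0.006, -0.0, 0.0]
ft_force: [-1.1, -0.2, -2.8]
width: 0.0514
gripper_force: 59.2
```

Request:
step_arm --motion '[{"rot": [0, 0, 0], "translation": [0, 0, -0.03], "grip": 0.4}, {"rot": [0, 0, 0], "translation": [0, 0, -0.03], "grip": 0.4}, {"rot": [0, 0, 0], "translation": [0, 0, 0], "grip": 0.4}]'

```text
time_s: 29.18
tcp_pos: [0.5285, 0.0684, 0.1787]
eef_rot: [1.0, -0.006, 0.0, -0.0]
ft_force: [0.9, 0.5, -2.1]
width: 0.0519
gripper_force: 59.3
```

Request:
step_arm --motion '[{"rot": [0, 0, 0], "translation": [0, 0, -0.03], "grip": 0.4}, {"rot": [0, 0, 0], "translation": [0, 0, -0.03], "grip": 0.4}, {"rot": [0, 0, 0], "translation": [0, 0, 0], "grip": 0.4}]'

```text
time_s: 29.43
tcp_pos: [0.5288, 0.0683, 0.1782]
eef_rot: [1.0, -0.006, 0.001, -0.0]
ft_force: [-1.7, 0.4, 6.4]
width: 0.0514
gripper_force: 60.5
```

Request:
step_arm --motion '[{"rot": [0, 0, 0], "translation": [0, 0, 0.02], "grip": 0.4}, {"rot": [0, 0, 0], "translation": [0, 0, 0], "grip": 0.62}, {"rot": [0, 0, 0], "translation": [0, 0, 0], "grip": 0.66}, {"rot": [0, 0, 0], "translation": [0, 0, 0], "grip": 0.7}, {"rot": [0, 0, 0], "translation": [0, 0, 0], "grip": 0.76}, {"rot": [0, 0, 0], "translation": [0, 0, 0], "grip": 0.84}, {"rot": [0, 0, 0], "translation": [0, 0, 0], "grip": 0.9}, {"rot": [0, 0, 0], "translation": [0, 0, 0], "grip": 0.9}, {"rot": [0, 0, 0], "translation": [0, 0, 0.2], "grip": 0.9}, {"rot": [0, 0, 0], "translation": [0, 0, 0.5], "grip": 0.9}, {"rot": [0, 0, 0], "translation": [0, 0, 0.8], "grip": 0.9}, {"rot": [0, 0, 0], "translation": [0, 0, 1], "grip": 0.9}, {"rot": [0, 0, 0], "translation": [0, 0, 1], "grip": 0.9}, {"rot": [0, 0, 0], "translation": [0, 0, 1], "grip": 0.9}, {"rot": [0, 0, 0], "translation": [0, 0, 1], "grip": 0.9}, {"rot": [0, 0, 0], "translation": [0, 0, 1], "grip": 0.9}, {"rot": [0, 0, 0], "translation": [0, 0, 1], "grip": 0.9}, {"rot": [0, 0, 0], "translation": [-0.5, 0, 0], "grip": 0.9}, {"rot": [0, 0, 0], "translation": [0, 0, 0], "grip": 0.9}]'

```text
time_s: 31.02
tcp_pos: [0.5177, 0.0677, 0.3293]
eef_rot: [1.0, -0.006, 0.001, -0.001]
ft_force: [0.4, -0.8, 0.1]
width: 0.0767
gripper_force: 0.0
```

Run:
```python
from h import *
say(); w=cam('wrist'); s=cam('scene'); t=cam('top'); say()
for n in('tall_jar','caddy','caddy_hook','card','mug','tin','medium_jar','squat_jar'): print(n,[[(np.round(q['at'],4).tolist(),round(q['conf'],2)) for q in pinpoint(n,f)[:1]] for f in (w,s)])
c=np.zeros((600,800,3),np.uint8); c[:300,:400]=cv2.resize(w['color'],(400,300)); c[:500,400:]=cv2.resize(s['color'][160:320,240:368],(400,500),interpolation=cv2.INTER_CUBIC); c[300:,:400]=cv2.resize(s['color'],(400,300))
cv2.imwrite('pics/10.png',c)
```

```text
t 31.02 tcp [0.5177 0.0677 0.3293] yaxis deg -90.72 z [ 0.001  0.001 -1.   ] F [ 0.4 -0.8  0.1] w 0.0767 g 0.0
t 31.17 tcp [0.518  0.0686 0.3276] yaxis deg -90.66 z [-0.001  0.    -1.   ] F [ 1.1  0.6 -0.5] w 0.0767 g 0.0
tall_jar [[([0.5282, 0.0682, 0.0489], 0.82)], [([0.4843, -0.2687, 0.0017], 0.64)]]
caddy [[], [([0.5347, 0.0672, 0.0518], 0.91)]]
caddy_hook [[([0.5859, 0.0647, 0.2077], 0.66)], [([0.5831, 0.0692, 0.2019], 0.81)]]
card [[([0.6443, 0.0648, 0.0164], 0.79)], [([0.644, 0.065, 0.0151], 0.63)]]
mug [[([0.3881, -0.0729, -0.0032], 0.7)], []]
tin [[([0.3696, 0.4129, 0.0005], 0.92)], [([0.3667, 0.4147, -0.0012], 0.59)]]
medium_jar [[([0.4854, -0.2702, 0.0077], 0.62)], [([0.4877, -0.2724, 0.0077], 0.91)]]
squat_jar [[([0.5849, -0.2624, 0.0043], 0.91)], [([0.5926, -0.2629, 0.0054], 0.73)]]
```

View pics/10.png

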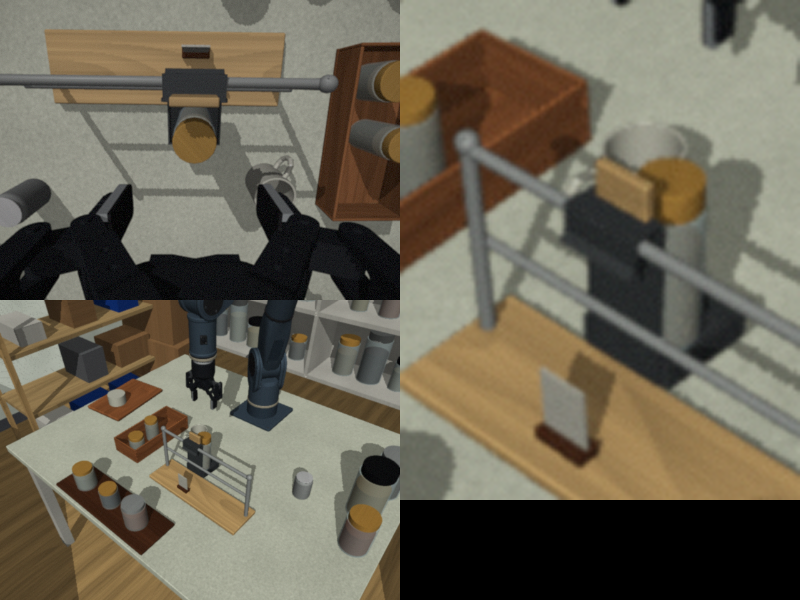

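The jar stands upright in the hanging tray, at (195,140) in the wrist inset. The caddy is centred on the card, the two shorter jars, the mug and the tin are where they were, and the gripper is clear. I'm handing in.

```bash
python3 -c "
from station import *
print(sign_off())"
```

```text
the job is handed in; nothing more can be done
None
```

The job is handed in at about 31 s: the caddy was hung on the rail's left part, slid along it to the card (centred to within about 2 mm by camera measurement), and the tallest jar stands in its tray, with nothing else moved.

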